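Dip the plate-oil tin

ROBOT

A 7-joint arm with a two-finger parallel gripper is mounted at the origin on the work surface. World frame = base frame: x ahead of the robot, y to its left, z up, the work surface at z = 0. Lengths are in m, angles in rad, forces in N, time in s.
With the tool pointing down it reaches from about 0.425 to 0.95 m from the base axis. Payload 4.7 kg.
Tool frame: the origin (TCP) lies at the very end of the fingers, on their centre line; the grasp point (between the pads) lies 19 mm behind it; z points along the fingers, x is the direction in which the jaws open and shut, and the axes are right-handed (so a half turn about z gives the same grasp; the last joint's range is limited). The gripper opens to 85 mm and grips with 20 to 120 N. Pads are 22 mm wide; open, the fingers measure 114 mm over their backs; the gripper's body (76 mm by 85 mm) begins 54 mm behind the grasp point. The pads swing forward as they close: fully open they stand 13 mm farther back than shut.
Start: joints at [-1.202, 0.469, -0.049, 1.532, 0.024, 1.141, -0.082], TCP at [0.261, 0.622, 0.231] pointing down, gripper open.
Joint ranges: [-2.59, 2.59], [-0.33, 1.99], [-1.39, 1.29], [0.1, 2.45], [-1.04, 4.18], [0.21, 1.99], [-2.66, 2.66]. Speed limits (rad/s): [2.57, 2.57, 3.14, 3.14, 3.14, 3.14, 3.14].

INTERFACE

Orientations are given as a unit quaternion [x, y, z, w].
In Python, from workcell import * gives the robot as it stands.
- The arm moves only by the shell command python3 -m jog 'ROWS' [FORCE]. ROWS is JSON, a list of rows, each an object with "jaw": the opening, from -1 (shut) to 1 (fully open); "slide": the shift along the world's x, y, z in cm, a list of three; "angular": the turn, a rotation vector about the world's x, y, z in rad, a list of three. In form: [{"jaw": jaw, "slide": [dx, dy, dz], "angular": [rx, ry, rz]}, ...]. A call has 1 to 10 rows; each row shifts and turns the pose as measured when the row begins; what a row does not reach is not made up. A row lasts 1/8 s, in which the tool goes at most 62.5 mm and 10.7 degrees, less where a joint would pass 70% of its speed; a pose out of reach is approached as far as the arm can. A call with a gripper value outside its range is refused whole. The fingers move at their own pace and stop on an object; FORCE is the grip in N (left out, the last holds). Time passes only in rows, so rows that do not move let the fingers close. It gives the time, the measured TCP pose, the force and the opening at its end, in the units of the state.
- get_obs(): the state, without advancing time (a new reading comes with each control period).
- grab_frame(name): name is "scene" or "top" or "wrist"; returns the picture (384x512x3 uint8, red, green, blue); there is no depth.
- camera_info(name): a dict with "fx", "fy", "cx", "cy" (pixels), "rvec" (rotation vector, rad) and "tvec" (3), from world to camera coordinates, as OpenCV has them. Camera axes: x right, y down, z forward; pixel columns grow to the right and rows downward; lengths in m; the calibration is good to about 2 mm. The wrist camera is an equidistant fisheye: a pixel r from the principal point sees the ray r / f radians off the axis. A picture is of the moment at which its call begins: read the wrist's pose just before it. camera_info takes no time and is no camera call; for the wrist camera it gives the pose at the moment of the call.
- job_done(): hands the job in, once; it reports no verdict.
The state is a dict: "time": time; "qpos": joint angles; "qvel": joint speeds; "effort": joint torques, N m; "tcp_pos": TCP position; "ee_rot": TCP orientation; "wrist_force": force on the tool from outside, world axes, zero at the start; "ft_torque": the same for the moment, N m; "finger_gap": finger opening in m.
Only numpy, scipy, OpenCV 4.12 (cv2) and the standard library are available. Lean on these libraries where they do the work, as an engineer would, in place of code of your own. Each camera call takes 0.05 s, during which the arm holds its last target.

TASK

Check how much plate oil is left: set the loose lid on the open tin so that it sits fully down and level and let go of it, then take the dipstick from its sloping rest, lower it down the lid's neck until its collar stops there, rest it a moment and draw it straight out again, keeping hold of it all the while and leaving the lid seated. Finish holding the dipstick level for reading, clear of everything and at least 20 cm above the bench: it is not put down or let go. Leave the tin where it stands and do not disturb the ink tin, the roller and the ink knife.

Things in the scene. Friction and masses are not known exactly. Their poses are not given: they have to be found in the camera images.
- can: The open plate-oil tin: bare tinplate with a blank paper band, round, 128 mm across, 100 mm high, wall 3 mm (inside about 120 mm across), floor 4 mm thick, a thin wire handle hanging against its side. It stands loose on the bench and weighs about 1.3 kg. Origin at the centre of its underside, z up.
- can_rim (a point): Centre of the tin's open mouth, level with the top of its rim, 100 mm above the bench.
- lid: Loose steel lid of the tin, right way up on the bench, 0.2 kg: flange 138 mm across, 3 mm thick; an upright neck in its middle (tube 23 mm outside, 16 mm bore, open right through, 30 mm tall) to grasp from above. Origin on the axis halfway up the neck: 15 mm below its top, 15 mm above the flange's upper face, 18 mm above the flange's underside, 28 mm above the lid's foot. z up.
- lid_mouth (a point): Centre of the neck's open top, 15 mm above the lid's origin: the dipstick goes in here and its collar stops on this rim. Under the lid's flange a tapered ring, 10 mm deep, 113 mm across at the flange and 105 mm at its foot, drops inside the tin's mouth; seated, the flange lies on the rim and the lid's origin is 18 mm above can_rim.
- dipstick: Dipstick, 200 mm long, 0.1 kg: round wooden handle (16 mm thick, 80 mm long), steel collar (30 mm across, 5 mm thick) at its lower end, then a round steel rod (9 mm) 115 mm long. Origin at the handle's centre; z along the stick from tip to handle (handle spans z -40 to 40 mm). Starts sloping at 45 degrees in its rest, handle uppermost and free; lifts straight up out of it.
- dipstick_collar (a point): Centre of the collar's underside (the face that stops on the neck), 45 mm from the handle's centre. Axes as those of the dipstick.
- dipstick_tip (a point): Tip of the dipstick's rod, 115 mm from the collar's underside, 160 mm from the handle's centre.
- rest: The dipstick's drain rest, fixed: wooden base 150 x 80 x 12 mm, post, and an open metal V gutter sloping at 45 degrees from its high end (103 mm up, towards -x; it carries the collar) down towards +x. Origin at the centre of the base's underside; the handle's centre is 68 mm towards its -x side and 135 mm up, the tip 45 mm towards its +x side and 22 mm up.
- ink_tin: Bystander: a closed ink tin, 95 mm across, 70 mm high. Origin at the centre of its underside.
- brayer: Bystander: an ink roller (rubber roller 38 mm across and 100 mm long, wire frame, wooden handle). Origin on the bench below the middle of the roller.
- ink_knife: Bystander: an ink knife lying flat, 235 mm long, dark wooden handle and thin steel blade. Origin near the root of the blade, x towards the blade's end.
Mind the look-alikes: they are no part of the job. Leave any red or turquoise look-alike of the lid alone.

How it is judged:
On the way, in this order (a step that is already met when the one before it is completed fails the run):
1. the lid sits fully down and level on the tin, let go (z of lid in the frame of can_rim between 0.015 and 0.0205 m and horizontal distance between lid and can_rim below 0.006 m and angle between lid's own z axis and vertical below 0.04 rad and contact force between the fingers and lid below 0.1 N), for 0.2 s.
2. the dipstick, in the hand, is down the neck with its collar stopped on the neck of the seated lid (z of dipstick_collar in the frame of lid_mouth below 0.0025 m and horizontal distance between dipstick_collar and lid_mouth below 0.006 m and angle between the z axis of dipstick and the z axis of lid, either way round below 0.12 rad and contact force between dipstick and lid above 0.2 N and contact force between the fingers and dipstick above 0.5 N and z of lid in the frame of can_rim below 0.0205 m and angle between lid's own z axis and vertical below 0.04 rad), for 0.2 s.
3. the dipstick is drawn right out above the neck, the lid still seated (z of dipstick_tip in the frame of lid_mouth above 0.005 m and contact force between dipstick and lid below 0.05 N and z of lid in the frame of can_rim below 0.0205 m and angle between lid's own z axis and vertical below 0.04 rad), for 0.1 s.
At the end, for the whole second after the job is handed in: The dipstick is held still in the fingers, level within 9 degrees, handle and tip both at least 18.5 cm above the bench, touching nothing else; the lid is seated on the tin (within 2.5 mm of fully down, 6 mm of centred, 0.04 rad of level); the tin stands upright within 3 cm of where it stood (angle between dipstick's own z axis and vertical between 1.41 and 1.73 rad and height (world z) of each of dipstick, dipstick_tip above 0.185 m and contact force between the fingers and dipstick above 0.5 N and contact force between dipstick and lid below 0.05 N and contact force between dipstick and can below 0.05 N and contact force between dipstick and rest below 0.05 N and linear speed of dipstick below 0.03 m/s and angular speed of dipstick below 0.2 rad/s and z of lid in the frame of can_rim between 0.015 and 0.0205 m and horizontal distance between lid and can_rim below 0.006 m and angle between lid's own z axis and vertical below 0.04 rad and angle between can's own z axis and vertical below 0.03 rad and distance of can from where it was at the start of the episode below 0.03 m); the arm keeps its last pose, push and grip.
It fails at once if the dipstick let go of after it was taken from its rest (distance of dipstick from where it was at the start of the episode above 0.08 m and contact force between the fingers and dipstick below 0.02 N).
It fails at once if the tin shoved or tipped (distance of can from where it was at the start of the episode above 0.03 m or angle between can's own z axis and vertical above 0.2 rad).
It fails at once if a bystander disturbed (distance of any of ink_tin, ink_knife from where it was at the start of the episode above 0.02 m or distance of brayer from where it was at the start of the episode above 0.03 m).
It also fails if it takes over 64 s, if anything falls off the work surface, if the arm or the gripper's body presses on something with over 40 N, if the wrist force passes 120 N, or if a joint passes its speed limit or range.

## Working session

There is one attempt and no reset: what is moved stays moved. The work goes in short steps, Python scripts to look and compute and a shell command to move; the robot and the scene stay as the last step left them, time stands still between calls to the robot, and variables do not carry over. Pictures are saved under pics/ and viewed, and the job is handed in when it is done.

```bash
ls; mkdir -p pics
python3 - <<'E'
from workcell import *
import cv2
print(get_obs())
for n in ["scene","top","wrist"]:
    print(n,camera_info(n))
    cv2.imwrite(f"pics/{n}0.png",grab_frame(n)[:,:,::-1])
E
```

```text
pics
{'time': 0.0, 'qpos': array([-1.20188226,  0.46944317, -0.04859345,  1.53369254,  0.02410089,
        1.14099748, -0.08227656]), 'qvel': array([-0.00081399,  0.00062699,  0.00141929,  0.00130618, -0.00094895,
       -0.00038392,  0.00132343]), 'effort': array([-2.49413079e-04, -5.10302281e+01, -4.68525267e-02, -2.37712687e+01,
        1.06752416e-02,  7.57779664e-03,  1.86245916e-05]), 'tcp_pos': array([0.26126268, 0.62175448, 0.23026083]), 'ee_rot': array([ 8.32872397e-01,  5.53464194e-01, -7.93197146e-04,  5.71142114e-04]), 'wrist_force': array([-0.1583522 ,  0.32078466,  1.22404373]), 'ft_torque': array([-0.00749087,  0.0027742 , -0.00982033]), 'finger_gap': 0.0853686233267627}
scene {'fx': 398.42744843099706, 'fy': 398.42744843099706, 'cx': 249.16238454517847, 'cy': 189.64875472731393, 'rvec': array([ 2.20315596,  1.3506955 , -0.45513444]), 'tvec': array([-0.26208577, -0.3209848 ,  1.33183617])}
top {'fx': 397.7607631936509, 'fy': 397.7607631936509, 'cx': 255.19775186554097, 'cy': 191.1193823154151, 'rvec': array([ 2.15162099, -2.13813199,  0.13826139]), 'tvec': array([0.01841473, 0.56129863, 0.99163456])}
wrist {'fx': 297.3186396354542, 'fy': 297.3186396354542, 'cx': 252.8201067980891, 'cy': 192.91053276912913, 'rvec': array([-2.41486183, -1.60443098, -0.22338583]), 'tvec': array([-0.67434758, -0.03727656,  0.37892247])}
```

View pics/scene0.png

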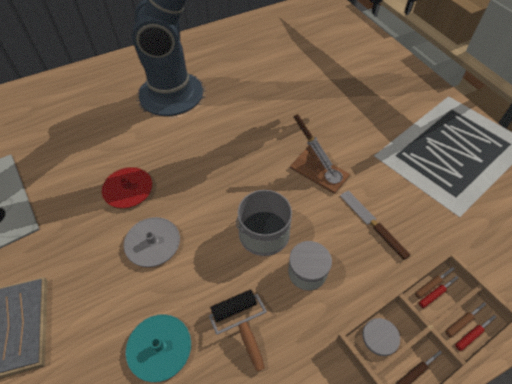

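View pics/top0.png

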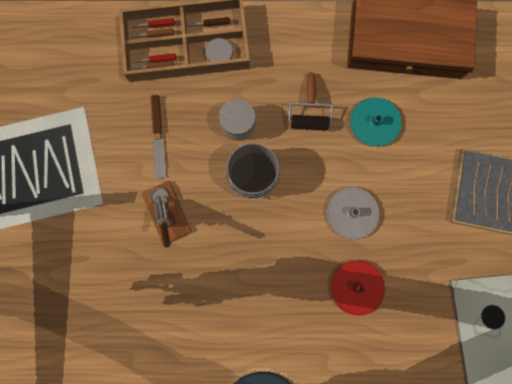

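View pics/wrist0.png

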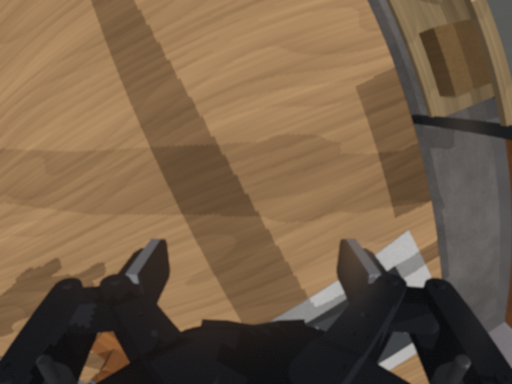

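Scene: the target grey lid is at about (150,243) in the scene view and (354,213) in top. The open tin is at (253,171) in top. The dipstick in its rest spans about (160,193) to (166,243), with the handle towards the robot. The red and turquoise lids are decoys.

```bash
cat > h.py <<'E'
from workcell import *
import cv2, numpy as np
from scipy.spatial.transform import Rotation as R
def cam(n):
    c=camera_info(n); Rm=cv2.Rodrigues(np.array(c['rvec']))[0]; t=np.array(c['tvec'])
    return c,Rm,t
def ray(n,u,v,c=None):
    c,Rm,t=c or cam(n)
    x=np.array([(u-c['cx'])/c['fx'],(v-c['cy'])/c['fy']])
    if n=='wrist':
        r=np.linalg.norm(x); d=np.array([*(np.sin(r)*x/max(r,1e-9)),np.cos(r)])
    else: d=np.array([*x,1.])
    d=Rm.T@d; return -Rm.T@t, d/np.linalg.norm(d)
def onz(n,u,v,z,c=None):
    o,d=ray(n,u,v,c); return o+d*(z-o[2])/d[2]
def two(n1,p1,n2,p2,c1=None,c2=None):
    o1,d1=ray(n1,*p1,c1);o2,d2=ray(n2,*p2,c2)
    s=np.linalg.lstsq(np.c_[d1,-d2],o2-o1,rcond=None)[0]
    a=o1+s[0]*d1;b=o2+s[1]*d2; return (a+b)/2,np.linalg.norm(a-b)
def proj(n,P,c=None):
    c,Rm,t=c or cam(n); p=Rm@np.array(P)+t
    if n=='wrist':
        rr=np.hypot(p[0],p[1]); th=np.arctan2(rr,p[2]); q=p[:2]/max(rr,1e-9)*th
    else: q=p[:2]/p[2]
    return q*[c['fx'],c['fy']]+[c['cx'],c['cy']]
E
python3 - <<'E'
from h import *
t=cv2.imread('pics/top0.png'); s=cv2.imread('pics/scene0.png')
print(onz('top',354,213,.013),onz('top',253,171,.1),onz('top',166,212,.05))
def up(im,x0,y0,w,h,k): return cv2.resize(im[y0:y0+h,x0:x0+w],None,fx=k,fy=k,interpolation=cv2.INTER_CUBIC)
a=up(t,130,170,80,90,6); b=up(s,270,100,90,100,5)
cv2.imwrite('pics/a.png',a);cv2.imwrite('pics/b.png',b)
c=up(t,210,130,180,120,4);cv2.imwrite('pics/c.png',c)
hsv=cv2.cvtColor(t,cv2.COLOR_BGR2HSV); m=((hsv[...,1]<60)&(hsv[...,2]>90)).astype(np.uint8)*255
cs,_=cv2.findContours(m,cv2.RETR_EXTERNAL,cv2.CHAIN_APPROX_NONE)
for q in cs:
    if cv2.contourArea(q)>500: print(cv2.fitEllipse(q) , cv2.minEnclosingCircle(q),cv2.contourArea(q))
E
```

```text
[ 0.50814821 -0.23814671  0.013     ] [0.60249333 0.02704506 0.1       ] [0.50460026 0.24895479 0.05      ]
((485.20538330078125, 324.4376220703125), (59.55247116088867, 131.30760192871094), 175.18270874023438) ((485.8644104003906, 329.0), 59.56349182128906) 5417.0
((352.5834655761719, 212.8191375732422), (50.054039001464844, 51.780311584472656), 121.33839416503906) ((352.9294738769531, 212.25106811523438), 26.358863830566406) 2034.5
((40.75127410888672, 168.91976928710938), (101.16341400146484, 125.65217590332031), 63.240509033203125) ((41.5, 167.5), 73.3656234741211) 3705.5
((236.59962463378906, 116.97356414794922), (33.94428634643555, 36.5067138671875), 40.619197845458984) ((236.71827697753906, 118.40863037109375), 19.451005935668945) 953.0
```

View pics/a.png

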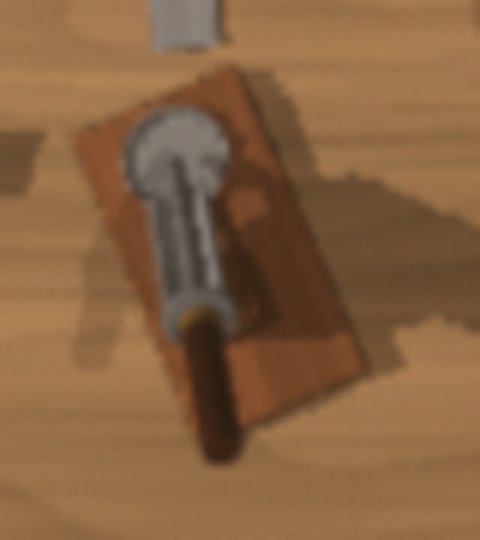

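View pics/b.png

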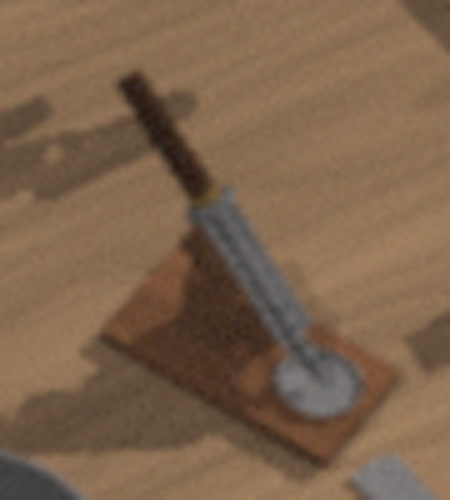

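View pics/c.png

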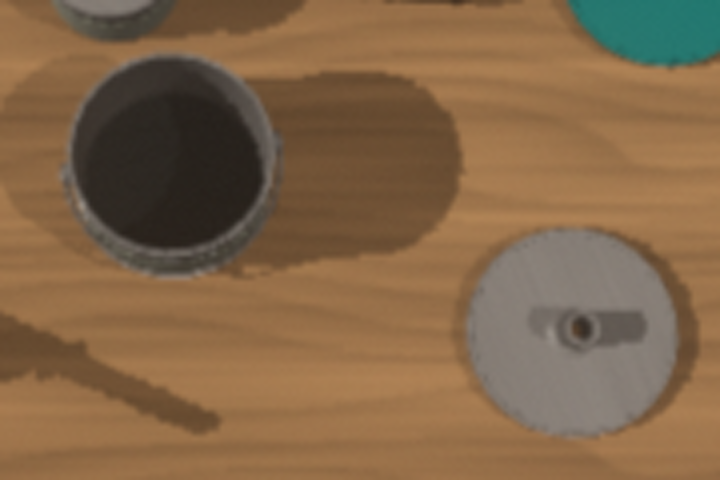

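Run:
```python
from h import *
f=lambda x,y,k,o:((x+.5)/k-.5+o[0],(y+.5)/k-.5+o[1])
A=lambda x,y:f(x,y,6,(130,170)); B=lambda x,y:f(x,y,5,(270,100)); C=lambda x,y:f(x,y,4,(210,130))
print('lid flange',onz('top',*C(573,333),.013),'neck',onz('top',*C(579,329),.043))
print('lid diam',onz('top',*C(468,333),.013)-onz('top',*C(678,333),.013))
print('can rim edges L,R,T',[onz('top',*C(*p),.1) for p in[(69,160),(278,160),(173,54)]])
print('base corners',[onz('top',*A(*p),.012).round(4) for p in[(78,135),(240,68),(370,370),(215,435)]])
print('base corners scene',[onz('scene',*B(*p),.012).round(4) for p in[(400,375),(325,465),(103,335)]])
print('handle end',two('top',A(222,450),'scene',B(132,82)))
print('handle low (yellow)',two('top',A(200,315),'scene',B(208,195)))
```

```text
lid flange [ 0.50845967 -0.2352025   0.013     ] neck [ 0.50847308 -0.23203563  0.043     ]
lid diam [-0.00084729  0.13782007  0.        ]
can rim edges L,R,T [array([0.6055995 , 0.09126392, 0.1       ]), array([ 0.60625275, -0.03703912,  0.1       ]), array([0.67274702, 0.02789696, 0.1       ])]
base corners [array([0.5607, 0.3225, 0.012 ]), array([0.5912, 0.2515, 0.012 ]), array([0.4576, 0.1895, 0.012 ]), array([0.4289, 0.2564, 0.012 ])]
base corners scene [array([0.5635, 0.3225, 0.012 ]), array([0.5955, 0.2516, 0.012 ]), array([0.4629, 0.1909, 0.012 ])]
handle end (array([0.42215853, 0.21981649, 0.15923452]), np.float64(0.0014438208712577762))
handle low (yellow) (array([0.47494988, 0.24005068, 0.11428047]), np.float64(0.00044467877806627834))
```

```bash
python3 -m jog '[{"jaw":1,"slide":[4,-4,1],"angular":[0,0,0]},{"jaw":1,"slide":[4,-4,1],"angular":[0,0,0]},{"jaw":1,"slide":[4,-4,1],"angular":[0,0,0]},{"jaw":1,"slide":[4,-4,1],"angular":[0,0,0]},{"jaw":1,"slide":[4,-4,1],"angular":[0,0,0]},{"jaw":1,"slide":[1,-6,1],"angular":[0,0,0]},{"jaw":1,"slide":[1,-6,1],"angular":[0,0,0]},{"jaw":1,"slide":[1,-6,0],"angular":[0,0,0]},{"jaw":1,"slide":[1,-6,0],"angular":[0,0,0]},{"jaw":1,"slide":[1,-6,0],"angular":[0,0,0]}]' 60
python3 - <<'E'
from h import *
o=get_obs();print(o['qpos'],o['tcp_pos'],o['ee_rot'])
c=cam('wrist');cv2.imwrite('pics/w1.png',grab_frame('wrist')[:,:,::-1])
print(proj('wrist',[.6087,.0271,.1],c),proj('wrist',[.4497,.226,.135],c))
print(c[1].T@-c[2], c[1].T)
E
```

```text
time: 1.4
tcp_pos: [0.5119, 0.1122, 0.2982]
ee_rot: [0.83, 0.558, -0.003, 0.001]
wrist_force: [0.7, 0.8, -0.2]
finger_gap: 0.0852
[-0.45530944  0.16480573  0.18136738  1.80615142 -0.02901891  1.17821039
  0.91891571] [0.51190526 0.11218911 0.298211  ] [ 8.29816561e-01  5.58029435e-01 -2.69893206e-03  5.83819085e-04]
[221.06356419 261.09804249] [332.61679075  81.69169613]
[0.44919648 0.13893597 0.44117551] [[ 0.37753697  0.89112999  0.25170056]
 [ 0.9259791  -0.36174802 -0.1081715 ]
 [-0.00534269  0.2739082  -0.961741  ]]
```

View pics/w1.png

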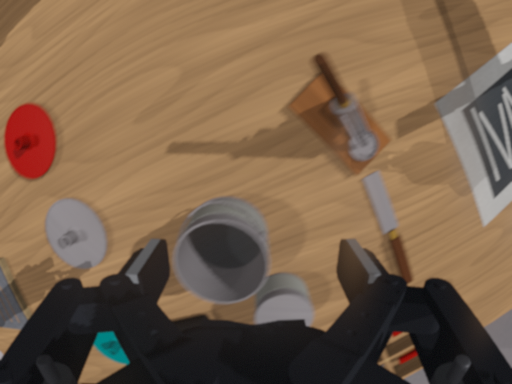

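The wrist view shows the can rim (about (175..269, 222..303)), the grey lid at (76,233) and the dipstick from (322,58) to (362,148). The predicted rim centre of (221,261) agrees.

Run:
```python
from h import *
im=cv2.imread('pics/w1.png')
c=cam('wrist')
th=np.linspace(0,2*np.pi,60)
k=4;x0,y0=160,180
cr=cv2.resize(im[y0:y0+140,x0:x0+130],None,fx=k,fy=k,interpolation=cv2.INTER_CUBIC)
for r,col in((.064,(0,0,255)),(.061,(0,255,0))):
  for a in th:
    p=proj('wrist',[.6087+r*np.cos(a),.0271+r*np.sin(a),.1],c)
    cv2.circle(cr,tuple(int(v) for v in ((p-[x0,y0]+.5)*k-.5)),1,col,-1)
cr2=cv2.resize(im[20:190,280:410],None,fx=k,fy=k,interpolation=cv2.INTER_CUBIC)
for z in (-.16,-.045,-.04,0,.04):
    u=np.array([-.7071*.901,-.7071*.434,.7071]); p=proj('wrist',np.array([.4497,.226,.135])+z*u,c)
    cv2.circle(cr2,tuple(int(v) for v in ((p-[280,20]+.5)*k-.5)),3,(0,255,0),-1)
cv2.imwrite('pics/w1a.png',cr);cv2.imwrite('pics/w1b.png',cr2[:600])
```

```text
(no output)
```

View pics/w1a.png

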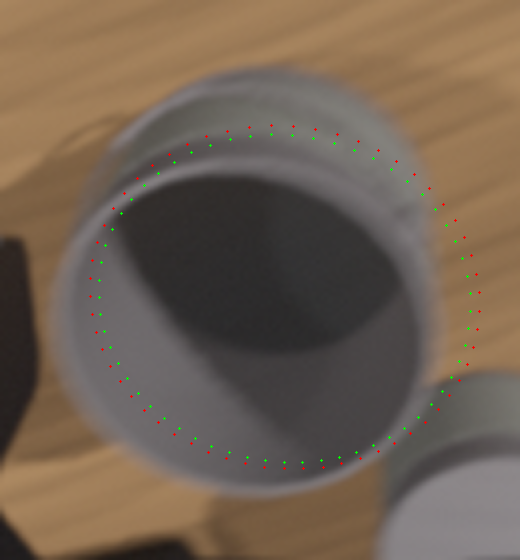

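View pics/w1b.png

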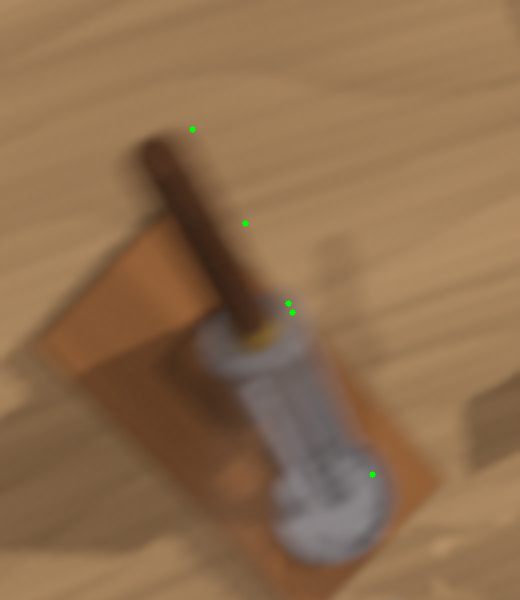

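```bash
python3 -m jog '[{"jaw":1,"slide":[0,-5.8,-1],"angular":[0,0,0]},{"jaw":1,"slide":[0,-5.8,-1],"angular":[0,0,0]},{"jaw":1,"slide":[0,-5.8,-1],"angular":[0,0,0]},{"jaw":1,"slide":[0,-5.8,-2],"angular":[0,0,0]},{"jaw":1,"slide":[0,-5.8,-3],"angular":[0,0,0]},{"jaw":1,"slide":[0,-5.8,-4],"angular":[0,0,0]},{"jaw":1,"slide":[0,0,0],"angular":[0,0,0]},{"jaw":1,"slide":[0,0,0],"angular":[0,0,0]}]'
python3 - <<'E'
from h import *
o=get_obs();print(o['qpos'],o['tcp_pos'],R.from_quat(o['ee_rot']).as_matrix())
c=cam('wrist');im=grab_frame('wrist')[:,:,::-1].copy();cv2.imwrite('pics/w2.png',im)
th=np.linspace(0,2*np.pi,40)
for cx,cy,z,r in((.6087,.0271,.1,.064),(.5085,-.2345,.013,.069),(.5085,-.234,.043,.0115)):
  for a in th:
    p=proj('wrist',[cx+r*np.cos(a),cy+r*np.sin(a),z],c)
    if -1<p[0]<512 and -1<p[1]<384: cv2.circle(im,tuple(int(round(v)) for v in p),0,(0,255,0),-1)
cv2.imwrite('pics/w2o.png',im)
E
```

```text
time: 2.45
tcp_pos: [0.5115, -0.2358, 0.1836]
ee_rot: [0.834, 0.551, -0.003, 0.004]
wrist_force: [0.9, 0.4, -0.2]
finger_gap: 0.0855
[ 0.04360108  0.34495758  0.39081589  1.87703888 -0.14865676  0.94604352
  1.66870884] [ 0.51149547 -0.23584645  0.18364447] [[ 3.91785488e-01  9.20056270e-01 -7.69112514e-04]
 [ 9.20014649e-01 -3.91775472e-01 -9.22085766e-03]
 [-8.78502732e-03  2.90500344e-03 -9.99957191e-01]]
```

View pics/w2o.png

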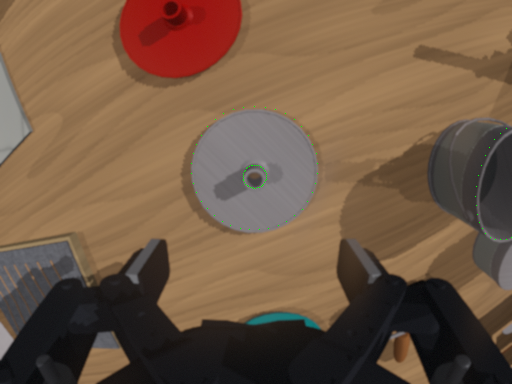

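```bash
python3 -m jog '[{"jaw":1,"slide":[-0.3,0.15,-4],"angular":[0.009,0,0]},{"jaw":1,"slide":[0,0,-4],"angular":[0,0,0]},{"jaw":1,"slide":[0,0,-4],"angular":[0,0,0]},{"jaw":1,"slide":[0,0,-2],"angular":[0,0,0]},{"jaw":1,"slide":[0,0,0],"angular":[0,0,0]}]'
python3 -c "
from h import *
o=get_obs();print(o['tcp_pos'],R.from_quat(o['ee_rot']).as_matrix()[:,2])"
```

```text
time: 3.12
tcp_pos: [0.5148, -0.2259, 0.0452]
ee_rot: [0.83, 0.558, 0.005, 0.003]
wrist_force: [0.6, 0.3, 0.3]
finger_gap: 0.0853
[ 0.51479453 -0.22588147  0.04523463] [ 0.0110751   0.00128315 -0.99993785]
```

```bash
python3 -m jog '[{"jaw":1,"slide":[-0.6,-0.85,-0.5],"angular":[0,0.011,0]},{"jaw":1,"slide":[0,0,0],"angular":[0,0,0]},{"jaw":1,"slide":[0,0,0],"angular":[0,0,0]}]'
python3 -c "
from h import *
o=get_obs();print(o['tcp_pos'],R.from_quat(o['ee_rot']).as_matrix()[:,2])"
```

```text
time: 3.5
tcp_pos: [0.5111, -0.2345, 0.0433]
ee_rot: [0.829, 0.559, 0.002, 0.002]
wrist_force: [-0.3, -0.1, 0.7]
finger_gap: 0.0856
[ 0.51108598 -0.23453116  0.04330679] [ 5.24064816e-03 -1.04195513e-04 -9.99986262e-01]
```

```bash
python3 -m jog '[{"jaw":1,"slide":[-0.3,0,-1.2],"angular":[0,0.005,0]},{"jaw":1,"slide":[0,0,0],"angular":[0,0,0]},{"jaw":1,"slide":[0,0,-1.1],"angular":[0,0,0]},{"jaw":1,"slide":[0,0,0],"angular":[0,0,0]},{"jaw":1,"slide":[0,0,0],"angular":[0,0,0]}]'
python3 -c "
from h import *
o=get_obs();print(o['tcp_pos'],R.from_quat(o['ee_rot']).as_matrix()[:,2])"
```

```text
time: 4.12
tcp_pos: [0.508, -0.2345, 0.019]
ee_rot: [0.829, 0.559, 0.0, 0.0]
wrist_force: [0.2, 0.2, 0.8]
finger_gap: 0.0858
[ 0.50803522 -0.23454118  0.01898088] [ 3.77065513e-04 -9.77917685e-05 -9.99999924e-01]
```

```bash
python3 -m jog '[{"jaw":-1,"slide":[0,0,-0.15],"angular":[0,0,0]},{"jaw":-1,"slide":[0,0,0],"angular":[0,0,0]},{"jaw":-1,"slide":[0,0,0],"angular":[0,0,0]},{"jaw":-1,"slide":[0,0,0],"angular":[0,0,0]},{"jaw":-1,"slide":[0,0,0],"angular":[0,0,0]},{"jaw":-1,"slide":[0,0,0],"angular":[0,0,0]},{"jaw":-1,"slide":[0,0,0],"angular":[0,0,0]},{"jaw":-1,"slide":[0,0,0],"angular":[0,0,0]}]' 60
python3 -c "
from h import *
o=get_obs();print(o['tcp_pos'],R.from_quat(o['ee_rot']).as_matrix()[:,2])"
```

```text
time: 5.12
tcp_pos: [0.5084, -0.2347, 0.018]
ee_rot: [0.829, 0.559, 0.0, 0.001]
wrist_force: [0.0, 0.2, 0.9]
finger_gap: 0.0206
[ 0.50839731 -0.23470926  0.01795546] [ 1.34617019e-03 -4.39419677e-04 -9.99998997e-01]
```

```bash
python3 -m jog '[{"jaw":-1,"slide":[0,0,2],"angular":[0,0,0]},{"jaw":-1,"slide":[0,0,3],"angular":[0,0,0]},{"jaw":-1,"slide":[0,0,4],"angular":[0,0,0]},{"jaw":-1,"slide":[0,0,4],"angular":[0,0,0]},{"jaw":-1,"slide":[0,0,3],"angular":[0,0,0]},{"jaw":-1,"slide":[1,3,1],"angular":[0,0,0]},{"jaw":-1,"slide":[1.5,4,0],"angular":[0,0,0]},{"jaw":-1,"slide":[1.5,4,0],"angular":[0,0,0]},{"jaw":-1,"slide":[0,0,0],"angular":[0,0,0]},{"jaw":-1,"slide":[0,0,0],"angular":[0,0,0]}]' 60
python3 - <<'E'
from h import *
o=get_obs();print(o['qpos'],o['tcp_pos'],R.from_quat(o['ee_rot']).as_matrix()[:,2])
c=cam('wrist');im=grab_frame('wrist')[:,:,::-1].copy();cv2.imwrite('pics/w3.png',im)
cc=cv2.imwrite('pics/s3.png',grab_frame('scene')[:,:,::-1])
th=np.linspace(0,2*np.pi,60)
for cx,cy,z,r in((.6087,.0271,.1,.064),):
  for a in th:
    p=proj('wrist',[cx+r*np.cos(a),cy+r*np.sin(a),z],c)
    if -1<p[0]<512 and -1<p[1]<384: cv2.circle(im,tuple(int(round(v)) for v in p),0,(0,255,0),-1)
cv2.imwrite('pics/w3o.png',im)
E
```

```text
time: 6.38
tcp_pos: [0.5432, -0.1205, 0.189]
ee_rot: [0.83, 0.557, -0.003, -0.004]
wrist_force: [0.2, -0.6, -2.0]
finger_gap: 0.0206
[-0.13813756  0.33062715  0.35366251  1.87687934 -0.13796312  0.96684106
  1.46006869] [ 0.54320601 -0.12052608  0.18902419] [-0.00877038  0.00254664 -0.9999583 ]
```

View pics/w3o.png

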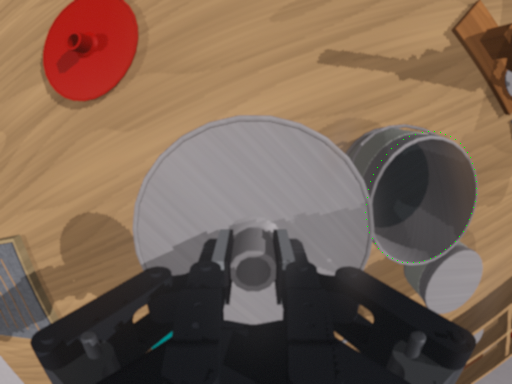

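View pics/s3.png

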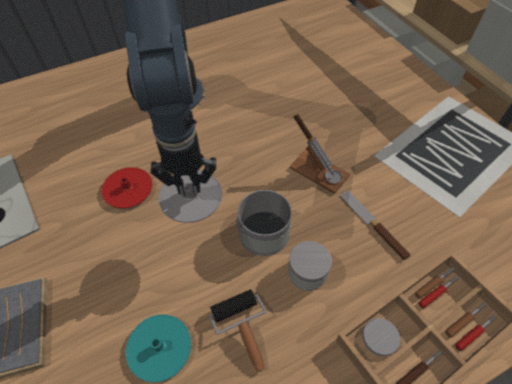

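The lid is held level, with its neck at (253,268) in the wrist view. The rim overlay lands on the real rim (x 372 to 474), so the can estimate holds.

```bash
python3 -m jog '[{"jaw":-1,"slide":[2,4,-0.5],"angular":[-0.002,-0.009,0]},{"jaw":-1,"slide":[2,4,-0.5],"angular":[0,0,0]},{"jaw":-1,"slide":[1.5,4,-0.5],"angular":[0,0,0]},{"jaw":-1,"slide":[1,2.5,-0.5],"angular":[0,0,0]},{"jaw":-1,"slide":[0,0,0],"angular":[0,0,0]},{"jaw":-1,"slide":[0,0,0],"angular":[0,0,0]}]' 60
python3 - <<'E'
from h import *
o=get_obs();print(o['qpos'],o['tcp_pos'],R.from_quat(o['ee_rot']).as_matrix()[:,2])
E
```

```text
time: 7.22
tcp_pos: [0.6081, 0.0179, 0.1682]
ee_rot: [0.835, 0.55, -0.001, 0.001]
wrist_force: [-1.0, -0.9, -3.1]
finger_gap: 0.0206
[-0.32991894  0.42873388  0.30647518  1.78088392 -0.15030965  0.95539561
  1.20263716] [0.60805153 0.01790403 0.16818125] [-1.46072524e-04 -3.18566339e-03 -9.99994915e-01]
```

```bash
python3 -m jog '[{"jaw":-1,"slide":[0.05,0.9,-1.5],"angular":[0.003,0,0]},{"jaw":-1,"slide":[0,0,0],"angular":[0,0,0]},{"jaw":-1,"slide":[0,0,-1.7],"angular":[0,0,0]},{"jaw":-1,"slide":[0,0,0],"angular":[0,0,0]},{"jaw":-1,"slide":[0,0,0],"angular":[0,0,0]}]' 60
python3 - <<'E'
from h import *
o=get_obs();print(o['tcp_pos'],R.from_quat(o['ee_rot']).as_matrix()[:,2])
cv2.imwrite('pics/w4.png',grab_frame('wrist')[:,:,::-1])
im=grab_frame('scene')[:,:,::-1]
t=grab_frame('top')[:,:,::-1]
cv2.imwrite('pics/s4.png',np.hstack([cv2.resize(im[150:270,200:330],None,fx=3,fy=3),cv2.resize(t[120:240,200:310],None,fx=3,fy=3)]))
E
```

```text
time: 7.85
tcp_pos: [0.6075, 0.023, 0.1338]
ee_rot: [0.837, 0.548, -0.001, 0.0]
wrist_force: [0.3, 0.5, -2.4]
finger_gap: 0.0203
[0.60750243 0.02298382 0.13380412] [-0.00118518 -0.00146145 -0.99999823]
```

View pics/s4.png

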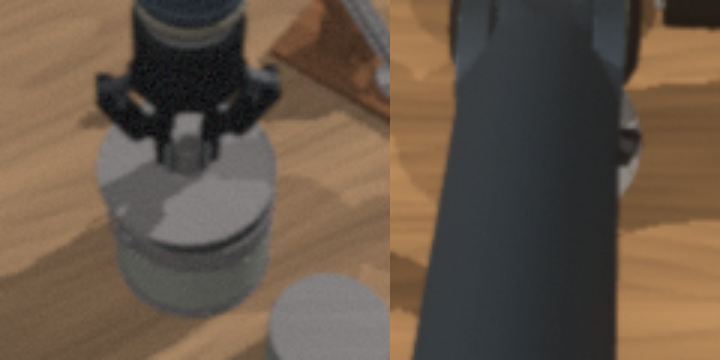

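View pics/w4.png

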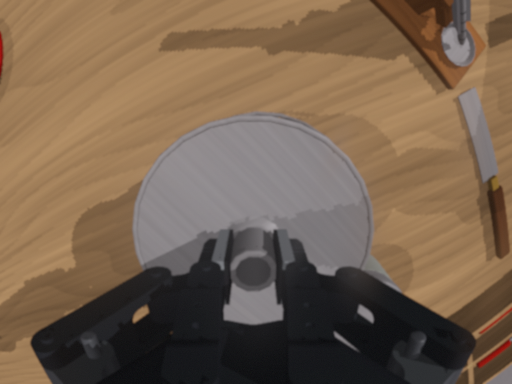

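```bash
python3 -m jog '[{"jaw":-1,"slide":[0.12,0.5,-0.3],"angular":[0.001,-0.001,0]},{"jaw":-1,"slide":[0,0,0],"angular":[0,0,0]},{"jaw":-1,"slide":[0,0,0],"angular":[0,0,0]}]' 60
python3 - <<'E'
from h import *
o=get_obs();print(o['tcp_pos'],R.from_quat(o['ee_rot']).as_matrix()[:,2])
E
```

```text
time: 8.38
tcp_pos: [0.6092, 0.029, 0.1314]
ee_rot: [0.837, 0.548, 0.001, 0.0]
wrist_force: [-0.1, 0.0, -2.7]
finger_gap: 0.0206
[0.60916316 0.02901495 0.13143394] [ 1.24209669e-03  2.42605241e-04 -9.99999199e-01]
```

```bash
python3 -m jog '[{"jaw":-1,"slide":[-0.05,-0.2,-0.8],"angular":[0,0.001,0]},{"jaw":-1,"slide":[0,0,-0.5],"angular":[0,0,0]},{"jaw":-1,"slide":[0,0,0],"angular":[0,0,0]},{"jaw":-1,"slide":[0,0,0],"angular":[0,0,0]}]' 60
python3 - <<'E'
from h import *
o=get_obs();print(o['tcp_pos'],R.from_quat(o['ee_rot']).as_matrix()[:,2])
E
```

```text
time: 8.88
tcp_pos: [0.6084, 0.0266, 0.1172]
ee_rot: [0.837, 0.548, -0.0, -0.0]
wrist_force: [0.7, -0.7, -2.3]
finger_gap: 0.0208
[0.60842725 0.02661009 0.11719698] [-4.10006752e-04 -6.55153759e-05 -9.99999914e-01]
```

```bash
python3 -m jog '[{"jaw":-1,"slide":[0,0,-0.4],"angular":[0,0,0]},{"jaw":-1,"slide":[0,0,-0.3],"angular":[0,0,0]},{"jaw":-1,"slide":[0,0,0],"angular":[0,0,0]},{"jaw":-1,"slide":[0,0,0],"angular":[0,0,0]}]' 60
python3 - <<'E'
from h import *
o=get_obs();print(o['tcp_pos'],R.from_quat(o['ee_rot']).as_matrix()[:,2])
E
```

```text
time: 9.38
tcp_pos: [0.6086, 0.0267, 0.1099]
ee_rot: [0.837, 0.548, 0.0, -0.0]
wrist_force: [-1.0, -0.9, -2.2]
finger_gap: 0.0204
[0.60858558 0.02666195 0.10991002] [ 5.32097835e-06  4.23974335e-05 -9.99999999e-01]
```

```bash
python3 -m jog '[{"jaw":-1,"slide":[0,0,-0.2],"angular":[0,0,0]},{"jaw":-1,"slide":[0,0,-0.1],"angular":[0,0,0]},{"jaw":-1,"slide":[0,0,0],"angular":[0,0,0]}]' 60
python3 - <<'E'
from h import *
o=get_obs();print(o['tcp_pos'],R.from_quat(o['ee_rot']).as_matrix()[:,2])
E
```

```text
time: 9.75
tcp_pos: [0.6089, 0.0267, 0.1082]
ee_rot: [0.837, 0.548, 0.001, 0.0]
wrist_force: [1.3, 0.7, -2.4]
finger_gap: 0.0206
[0.60893406 0.02668966 0.10819156] [ 9.46549425e-04  5.61115287e-04 -9.99999395e-01]
```

```bash
python3 -m jog '[{"jaw":-1,"slide":[0,0,-0.15],"angular":[0,0,0]},{"jaw":-1,"slide":[0,0,-0.05],"angular":[0,0,0]},{"jaw":-1,"slide":[0,0,0],"angular":[0,0,0]}]' 60
python3 - <<'E'
from h import *
o=get_obs();print(o['tcp_pos'],R.from_quat(o['ee_rot']).as_matrix()[:,2])
E
```

```text
time: 10.12
tcp_pos: [0.609, 0.0267, 0.1081]
ee_rot: [0.837, 0.548, 0.001, -0.0]
wrist_force: [-0.5, -0.7, -0.5]
finger_gap: 0.0202
[0.60904879 0.02672376 0.10807618] [ 0.00122195  0.00120274 -0.99999853]
```

```bash
python3 -m jog '[{"jaw":-0.3,"slide":[0,0,0],"angular":[0,0,0]},{"jaw":0,"slide":[0,0,0],"angular":[0,0,0]},{"jaw":0.3,"slide":[0,0,0],"angular":[0,0,0]},{"jaw":0.3,"slide":[0,0,0],"angular":[0,0,0]},{"jaw":0.5,"slide":[0,0,1],"angular":[0,0,0]},{"jaw":0.5,"slide":[0,0,3],"angular":[0,0,0]},{"jaw":0.5,"slide":[-2,2,5],"angular":[0,0,0]},{"jaw":0.5,"slide":[-4,2,5],"angular":[0,0,0]},{"jaw":0.5,"slide":[0,0,0],"angular":[0,0,0]},{"jaw":0.5,"slide":[0,0,0],"angular":[0,0,0]}]' 60
python3 - <<'E'
from h import *
o=get_obs();print(o['qpos'],o['tcp_pos'],R.from_quat(o['ee_rot']).as_matrix()[:,2])
c=cam('wrist');im=grab_frame('wrist')[:,:,::-1].copy()
im2=grab_frame('scene')[:,:,::-1]
cv2.imwrite('pics/s5.png',cv2.resize(im2[150:270,200:330],None,fx=4,fy=4))
for cx,cy,z,r in((.609,.0267,.103,.069),(.609,.0267,.133,.0115)):
  for a in np.linspace(0,6.28,60):
    p=proj('wrist',[cx+r*np.cos(a),cy+r*np.sin(a),z],c)
    if -1<p[0]<512 and -1<p[1]<384: cv2.circle(im,tuple(int(round(v)) for v in p),0,(0,255,0),-1)
P=np.array([.4497,.226,.135]);u=np.array([-.7071*.901,-.7071*.434,.7071])
for z in (-.16,-.045,-.04,0,.04):
    p=proj('wrist',P+z*u,c); cv2.circle(im,tuple(int(round(v)) for v in p),1,(0,255,0),-1)
cv2.imwrite('pics/w5.png',im)
E
```

```text
time: 11.38
tcp_pos: [0.5515, 0.066, 0.2511]
ee_rot: [0.837, 0.547, 0.003, 0.001]
wrist_force: [-0.7, -0.3, 0.5]
finger_gap: 0.0643
[-0.45474607  0.25456876  0.31736225  1.81621741 -0.09049725  1.07845757
  1.05371088] [0.55151702 0.06602363 0.25114659] [ 0.0060251   0.0019625  -0.99997992]
```

View pics/s5.png

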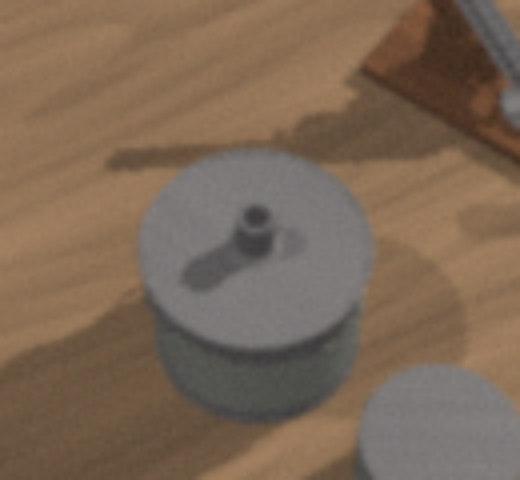

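View pics/w5.png

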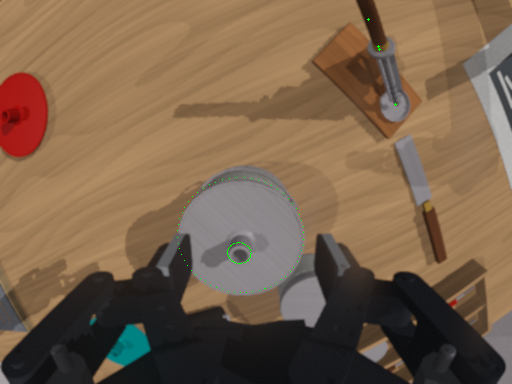

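Lid is seated: neck overlay at (239,252) versus about (241,253) seen, and the scene view shows the flange flat on the rim. The dipstick overlay also fits. Before tilting the tool, I'll fit a simple kinematic model to the poses recorded so far to check reach.

```bash
cat > kin.py <<'E'
import numpy as np, itertools
from scipy.spatial.transform import Rotation as R
from scipy.optimize import least_squares
Q=np.array([[-1.20188226,.46944317,-.04859345,1.53369254,.02410089,1.14099748,-.08227656],
[-0.45530944,.16480573,.18136738,1.80615142,-.02901891,1.17821039,.91891571],
[.04360108,.34495758,.39081589,1.87703888,-.14865676,.94604352,1.66870884],
[-0.13813756,.33062715,.35366251,1.87687934,-.13796312,.96684106,1.46006869],
[-0.32991894,.42873388,.30647518,1.78088392,-.15030965,.95539561,1.20263716],
[-0.45474607,.25456876,.31736225,1.81621741,-.09049725,1.07845757,1.05371088]])
P=np.array([[.26126268,.62175448,.23026083],[.51190526,.11218911,.298211],[.51149547,-.23584645,.18364447],[.54320601,-.12052608,.18902419],[.60805153,.01790403,.16818125],[.55151702,.06602363,.25114659]])
E0=np.array([[8.32872397e-01,5.53464194e-01,-7.93e-4,5.71e-4],[.829816561,.558029435,-.0027,.00058]])
def rots(q,s,n=1):
    seq='ZYZYZYZ'
    out=[];M=R.identity()
    for i,a in enumerate(seq):
        M=M*R.from_rotvec({'Z':[0,0,1],'Y':[0,1,0]}[a]*np.array(s[i]*q[i])); out.append(M)
    return out
def fk(q,s,p):
    r=rots(q,s)
    t=np.array([0,0,p[0]])+r[2].apply([p[1],0,p[2]])+r[4].apply([p[3],0,p[4]])+r[6].apply([0,0,p[5]])+r[4].apply([0,0,0])+r[5].apply([p[6],0,0])
    return t,r[6]
if __name__=="__main__":
    for s in itertools.product([1,-1],repeat=4):
        S=[s[0],1,s[1],1,s[2],1,s[3]]
        e=[ (np.array((R.from_quat(E0[i]).inv()*rots(Q[i],S)[6]).as_matrix())) for i in (0,1)]
        res=least_squares(lambda p:np.ravel([fk(Q[i],S,p)[0]-P[i] for i in range(6)]),[.3,0,.3,0,.3,.3,0])
        print(S,np.sqrt(np.mean(res.fun**2)).round(5),res.x.round(4), [ (R.from_matrix(x).magnitude()).round(3) for x in e])
E
python3 kin.py
```

```text
Traceback (most recent call last):
  File "kin.py", line 27, in <module>
    print(S,np.sqrt(np.mean(res.fun**2)).round(5),res.x.round(4), [ (R.from_matrix(x).magnitude()).round(3) for x in e])
                                                                    ^^^^^^^^^^^^^^^^^^^^^^^^^^^^^^^^^^^^
AttributeError: 'float' object has no attribute 'round'
```

```bash
sed -i 's/(R.from_matrix(x).magnitude()).round(3)/round(R.from_matrix(x).magnitude(),3)/' kin.py; python3 kin.py
```

```text
[1, 1, 1, 1, 1, 1, 1] 0.23481 [-14.5403   1.6571  -0.9458  -1.9524  -1.0988 -13.9341   1.0009] [0.796, 0.774]
[1, 1, 1, 1, 1, 1, -1] 0.23481 [-14.5403   1.6571  -0.9458  -1.9524  -1.0988 -13.9341   1.0009] [0.631, 2.611]
[1, 1, 1, 1, -1, 1, 1] 0.18253 [ 1.2223  1.1163 -2.8245 -2.5092 -1.4953  0.8678 -0.189 ] [0.817, 0.754]
[1, 1, 1, 1, -1, 1, -1] 0.18253 [ 1.2223  1.1163 -2.8245 -2.5092 -1.4953  0.8678 -0.189 ] [0.652, 2.589]
[1, 1, -1, 1, 1, 1, 1] 0.18539 [ 0.7577  1.1651 -2.4606 -2.9018 -1.5315  1.0862  0.1645] [0.883, 0.419]
[1, 1, -1, 1, 1, 1, -1] 0.18539 [ 0.7577  1.1651 -2.4606 -2.9018 -1.5315  1.0862  0.1645] [0.719, 2.254]
[1, 1, -1, 1, -1, 1, 1] 0.24246 [-7.5657  1.581  -0.485  -2.3001 -1.3262 -6.089   1.0695] [0.902, 0.393]
[1, 1, -1, 1, -1, 1, -1] 0.24246 [-7.5657  1.581  -0.485  -2.3001 -1.3262 -6.089   1.0695] [0.738, 2.231]
[-1, 1, 1, 1, 1, 1, 1] 0.09429 [-8.7438  0.2054  1.8683  0.8515  0.7255 -8.3668  0.5002] [3.084, 1.684]
[-1, 1, 1, 1, 1, 1, -1] 0.09429 [-8.7438  0.2054  1.8683  0.8515  0.7255 -8.3668  0.5002] [3.035, 2.761]
[-1, 1, 1, 1, -1, 1, 1] 0.03887 [-1.6862 -0.0206  0.8178  0.542   0.6037 -1.9213 -0.0048] [3.064, 1.663]
[-1, 1, 1, 1, -1, 1, -1] 0.03887 [-1.6862 -0.0206  0.8178  0.542   0.6037 -1.9213 -0.0048] [3.055, 2.784]
[-1, 1, -1, 1, 1, 1, 1] 0.01435 [ 0.1302  0.0009  0.5274 -0.0395  0.4578  0.2131 -0.0016] [2.997, 1.327]
[-1, 1, -1, 1, 1, 1, -1] 0.01435 [ 0.1302  0.0009  0.5274 -0.0395  0.4578  0.2131 -0.0016] [3.122, 3.119]
[-1, 1, -1, 1, -1, 1, 1] 0.01783 [ 1.385  -0.0282  0.3958 -0.0767  0.4405  1.391  -0.0685] [2.977, 1.304]
[-1, 1, -1, 1, -1, 1, -1] 0.01783 [ 1.385  -0.0282  0.3958 -0.0767  0.4405  1.391  -0.0685] [3.142, 3.142]
```

```bash
cat > kin2.py <<'E'
from kin import *
S=[-1,1,-1,1,-1,1,-1]
def fk2(q,p):
    r=rots(q,S)
    t=np.array([p[7],p[8],p[0]])+r[2].apply([p[1],p[9],p[2]])+r[4].apply([p[3],p[10],p[4]])+r[5].apply([p[6],p[11],p[5]])
    return t,r[6]*R.from_rotvec([0,0,np.pi])
x0=np.array([.3,0,.4,0,.4,.25,0,0,0,0,0,0])
def fit(Q,P,lam=1e-3): return least_squares(lambda p:np.r_[np.ravel([fk2(Q[i],p)[0]-P[i] for i in range(len(Q))]),lam*(p-x0)],x0)
if __name__=="__main__":
    for lam in (1e-2,3e-3,1e-3,1e-4):
        r=fit(Q,P,lam);print(r.x.round(4)); print(np.abs(r.fun[:18]).max())
E
python3 kin2.py
```

```text
[ 0.284   0.0039  0.5428 -0.0245  0.4539  0.3681 -0.0024  0.0043 -0.002
 -0.0169 -0.0104 -0.0104]
0.0008314811388069332
[ 0.3263  0.0038  0.5437 -0.0236  0.4539  0.4104 -0.0027  0.0045 -0.0022
 -0.016  -0.0107 -0.0107]
0.0007749247769021188
[ 0.3337  0.0039  0.5438 -0.0235  0.4536  0.4179 -0.0029  0.0045 -0.0022
 -0.0155 -0.011  -0.011 ]
0.000778627337587285
[ 0.3347  0.0039  0.5438 -0.0235  0.4536  0.4189 -0.003   0.0045 -0.0022
 -0.0154 -0.011  -0.011 ]
0.0007791600178895207
```

```bash
cat > ik.py <<'E'
from kin2 import *
p=fit(Q,P,1e-4).x
lo=np.array([-2.59,-.33,-1.39,.1,-1.04,.21,-2.66]);hi=np.array([2.59,1.99,1.29,2.45,4.18,1.99,2.66])
def ik(pos,Rm,q0):
    def f(q):
        t,r=fk2(q,p); return np.r_[(t-pos)*5,(Rm.inv()*r).as_rotvec(),.003*(q-q0)]
    s=least_squares(f,np.clip(q0,lo+.01,hi-.01),bounds=(lo,hi)); t,r=fk2(s.x,p)
    return s.x.round(2),round(float(np.linalg.norm(t-pos)),4),round((Rm.inv()*r).magnitude(),3)
def tool(phi,th): # z outward phi, tilt th from down; x horizontal at phi+90
    a=np.array([np.sin(th)*np.cos(phi),np.sin(th)*np.sin(phi),-np.cos(th)]); x=np.array([-np.sin(phi),np.cos(phi),0]); return R.from_matrix(np.c_[x,np.cross(a,x),a])
E
python3 - <<'E'
from ik import *
q0=Q[-1]; phi=np.radians(24.5)
for d in (10,15,20,25,30):
    T=tool(phi,np.radians(d));a=T.as_matrix()[:,2]
    for dz in (0,.15): print(d,dz,ik(np.array([.4497,.226,.135+dz])+.019*a,T,q0))
    for ph in (phi,0.04):
      for dz in (0,.13):
        T2=tool(ph,np.radians(d-45));a2=T2.as_matrix()[:,2]
        print('   ins',ph,dz,ik(np.array([.609,.0267,.133+.045+dz])+.019*a2,T2,q0))
    for r,z in((.75,.4),(.85,.5),(.95,.6)):
        T3=tool(0.2,np.radians(d+45)); print('   lev',r,z,ik(np.array([r*np.cos(.2),r*np.sin(.2),z]),T3,q0))
E
```

```text
10 0 (array([-0.62,  0.22,  0.06,  2.24,  0.02,  0.51,  1.42]), 0.0, 0.0)
10 0.15 (array([-0.67,  0.03,  0.1 ,  2.05,  0.03,  0.89,  1.42]), 0.0, 0.0)
   ins 0.4276056667386107 0 (array([-0.25,  0.84,  0.11,  1.22,  0.07,  1.67,  1.83]), 0.0, 0.0)
   ins 0.4276056667386107 0.13 (array([-0.26,  0.76,  0.13,  1.08,  0.08,  1.9 ,  1.87]), 0.0, 0.0)
   ins 0.04 0 (array([-0.15,  0.87,  0.12,  1.17, -0.1 ,  1.73,  1.58]), 0.0, 0.0)
   ins 0.04 0.13 (array([-0.16,  0.79,  0.14,  1.02, -0.1 ,  1.95,  1.58]), 0.0, 0.0)
   lev 0.75 0.4 (array([ 1.07,  0.15, -1.39,  2.14,  1.56,  0.21,  0.07]), 0.0046, 0.026)
   lev 0.85 0.5 (array([-0.49,  0.12,  0.24,  1.82,  0.11,  0.25,  1.41]), 0.0, 0.0)
   lev 0.95 0.6 (array([-0.4 ,  0.27,  0.18,  1.4 , -0.01,  0.51,  1.53]), 0.0, 0.0)
15 0 (array([-0.64,  0.18,  0.08,  2.32,  0.06,  0.38,  1.37]), 0.0, 0.0)
15 0.15 (array([-0.68, -0.03,  0.1 ,  2.13,  0.06,  0.78,  1.38]), 0.0, 0.0)
   ins 0.4276056667386107 0 (array([-0.25,  0.78,  0.11,  1.3 ,  0.06,  1.57,  1.84]), 0.0, 0.0)
   ins 0.4276056667386107 0.13 (array([-0.26,  0.69,  0.13,  1.16,  0.06,  
[... 2083 characters left out ...]
3)
30 0.15 (array([-0.65, -0.17,  0.03,  2.36,  0.23,  0.44,  1.21]), 0.0, 0.0)
   ins 0.4276056667386107 0 (array([-0.23,  0.59,  0.12,  1.55,  0.01,  1.26,  1.87]), 0.0, 0.0)
   ins 0.4276056667386107 0.13 (array([-0.25,  0.5 ,  0.15,  1.39,  0.01,  1.5 ,  1.89]), 0.0, 0.0)
   ins 0.04 0 (array([-0.21,  0.6 ,  0.17,  1.53, -0.1 ,  1.28,  1.59]), 0.0, 0.0)
   ins 0.04 0.13 (array([-0.23,  0.51,  0.2 ,  1.37, -0.1 ,  1.53,  1.59]), 0.0, 0.0)
   lev 0.75 0.4 (array([ 0.07,  0.13, -0.28,  2.33,  3.12,  0.61, -1.52]), 0.0, 0.0)
   lev 0.85 0.5 (array([ 0.93,  0.43, -1.39,  2.06,  2.45,  0.52, -0.58]), 0.0, 0.0)
   lev 0.95 0.6 (array([ 0.65,  0.37, -1.09,  1.73,  2.07,  0.31, -0.24]), 0.0, 0.0)
```

```bash
python3 -m jog '[{"jaw":1,"slide":[-1.5,2.5,1.5],"angular":[0,0,0.14]},{"jaw":1,"slide":[-1.5,2.5,1],"angular":[0,0,0.14]},{"jaw":1,"slide":[-1.5,2.5,1],"angular":[0,0,0.14]},{"jaw":1,"slide":[-1.5,2.5,1],"angular":[0,0,0.14]},{"jaw":1,"slide":[-1.5,2.5,1],"angular":[0,0,0.14]},{"jaw":1,"slide":[-1.5,2.5,0],"angular":[0,0,0.14]},{"jaw":1,"slide":[0,0,0],"angular":[0.037,-0.08,0]},{"jaw":1,"slide":[0,0,0],"angular":[0.037,-0.08,0]},{"jaw":1,"slide":[0,0,0],"angular":[0,0,0]},{"jaw":1,"slide":[0,0,0],"angular":[0,0,0]}]' 60
cat > g.py <<'E'
from h import *
from ik import tool
def err(phi,th,tcp):
    o=get_obs(); T=tool(np.radians(phi),np.radians(th)); r=R.from_quat(o['ee_rot'])
    print('q',o['qpos'].round(2)); print('tcp',o['tcp_pos'].round(4),'z',r.as_matrix()[:,2].round(3))
    print('need slide cm',((np.array(tcp)-o['tcp_pos'])*100).round(2),'ang',(T*r.inv()).as_rotvec().round(4),'F',o['wrist_force'].round(1),'gap',o['finger_gap'])
E
python3 - <<'E'
from g import *
T=tool(np.radians(24.5),np.radians(10)).as_matrix()
err(24.5,10,np.array([.4497,.226,.135])+.019*T[:,2]+[0,0,.15])
c=cam('wrist');im=grab_frame('wrist')[:,:,::-1].copy();cv2.imwrite('pics/w6r.png',im)
P=np.array([.4497,.226,.135]);u=np.array([-.7071*.91,-.7071*.415,.7071])
for z in (-.16,-.045,-.04,0,.04):
    p=proj('wrist',P+z*u,c); cv2.circle(im,tuple(int(round(v)) for v in p),1,(0,255,0),-1)
cv2.imwrite('pics/w6.png',im)
E
```

```text
time: 12.72
tcp_pos: [0.4611, 0.2139, 0.2938]
ee_rot: [0.533, 0.842, 0.066, 0.047]
wrist_force: [1.3, 0.6, 0.6]
finger_gap: 0.0854
q [-0.62  0.06  0.09  1.95  0.02  0.98  1.47]
tcp [0.4611 0.2139 0.2938] z [ 0.149  0.061 -0.987]
need slide cm [-0.84  1.35 -2.75] ang [ 0.013  -0.008  -0.0132] F [1.3 0.6 0.6] gap 0.08537311872477991
```

View pics/w6.png

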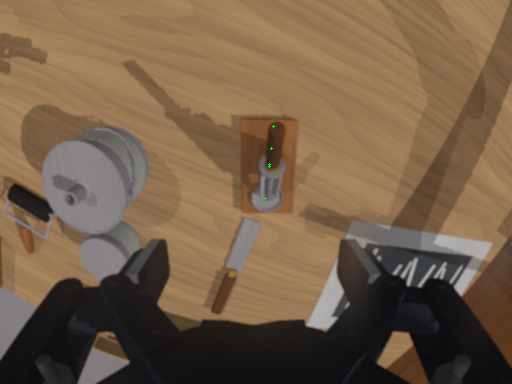

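Run:
```python
from h import *
im=cv2.imread('pics/w6.png'); cv2.imwrite('pics/w6c.png',cv2.resize(im[110:225,225:315],None,fx=5,fy=5,interpolation=cv2.INTER_CUBIC))
```

```text
(no output)
```

View pics/w6c.png

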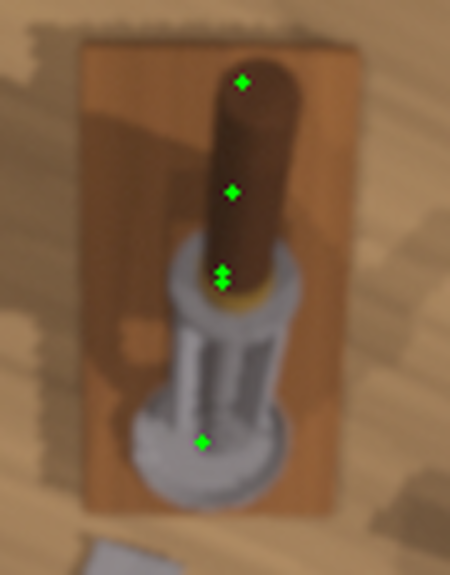

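Run:
```python
from g import *
c=cam('wrist')
f=lambda x,y:((x+.5)/5-.5+225,(y+.5)/5-.5+110)
print('arm',get_obs()['tcp_pos'])
for n,p,z in(('end',(257,90),.163),('mid',(250,190),.135),('bot',(240,285),.107)): print(n,onz('wrist',*f(*p),z,c))
for p in((82,45),(358,48),(333,512),(86,512)): print(onz('wrist',*f(*p),.012,c).round(4))
```

```text
arm [0.46104768 0.21383032 0.2937279 ]
end [0.42397212 0.21690693 0.163     ]
mid [0.44799056 0.22935357 0.135     ]
bot [0.47576585 0.24261252 0.107     ]
[0.4595 0.1908 0.012 ]
[0.4265 0.2608 0.012 ]
[0.5602 0.3239 0.012 ]
[0.5939 0.2531 0.012 ]
```

The wrist view puts the handle centre at about (0.4485, 0.229, 0.135) with heading about 25.5°. That agrees with the two-view result (0.4485, 0.230, 0.137) and the base corners.

```bash
python3 -m jog '[{"jaw":1,"slide":[-0.95,1.65,-3],"angular":[0.013,-0.008,0]},{"jaw":1,"slide":[0,0,-3],"angular":[0,0,0]},{"jaw":1,"slide":[0,0,0],"angular":[0,0,0]},{"jaw":1,"slide":[0,0,0],"angular":[0,0,0]}]' 100
python3 - <<'E'
from g import *
err(25.5,10,[.4515,.2304,.1163])
E
```

```text
time: 13.28
tcp_pos: [0.455, 0.2314, 0.2333]
ee_rot: [0.535, 0.841, 0.074, 0.047]
wrist_force: [-0.9, -0.0, 0.2]
finger_gap: 0.0855
q [-0.64  0.11  0.08  2.03  0.02  0.82  1.44]
tcp [0.455  0.2314 0.2333] z [ 0.158  0.074 -0.985]
need slide cm [ -0.35  -0.1  -11.7 ] ang [-0.      0.0004  0.0073] F [-0.9 -0.   0.2] gap 0.08548706735173069
```

```bash
python3 -m jog '[{"jaw":1,"slide":[-0.35,-0.1,-2],"angular":[0,0,0.007]},{"jaw":1,"slide":[0,0,-2],"angular":[0,0,0]},{"jaw":1,"slide":[0,0,-2],"angular":[0,0,0]},{"jaw":1,"slide":[0,0,-2],"angular":[0,0,0]},{"jaw":1,"slide":[0,0,0],"angular":[0,0,0]},{"jaw":1,"slide":[0,0,0],"angular":[0,0,0]}]' 100
python3 - <<'E'
from g import *
err(25.5,10,[.4515,.2304,.1163])
E
```

```text
time: 14.02
tcp_pos: [0.459, 0.2333, 0.1604]
ee_rot: [0.532, 0.841, 0.081, 0.05]
wrist_force: [0.5, 0.9, 0.7]
finger_gap: 0.0855
q [-0.63  0.21  0.07  2.12  0.01  0.63  1.45]
tcp [0.459  0.2333 0.1604] z [ 0.171  0.083 -0.982]
need slide cm [-0.75 -0.29 -4.41] ang [-0.0086  0.0141  0.0027] F [0.5 0.9 0.7] gap 0.08549624038959674
```

```bash
python3 -m jog '[{"jaw":1,"slide":[-0.75,-0.3,-0.5],"angular":[-0.0086,0.014,0]},{"jaw":1,"slide":[0,0,0],"angular":[0,0,0]},{"jaw":1,"slide":[-0.3,-0.1,-2],"angular":[0,0.005,0]},{"jaw":1,"slide":[0,0,0],"angular":[0,0,0]},{"jaw":1,"slide":[0,0,0],"angular":[0,0,0]}]' 100
python3 - <<'E'
from g import *
err(25.5,10,[.4515,.2304,.1163])
E
```

```text
time: 14.65
tcp_pos: [0.4501, 0.2305, 0.1387]
ee_rot: [0.533, 0.842, 0.075, 0.046]
wrist_force: [0.7, -1.1, 0.0]
finger_gap: 0.0854
q [-0.63  0.23  0.07  2.15  0.    0.59  1.45]
tcp [0.4501 0.2305 0.1387] z [ 0.157  0.078 -0.985]
need slide cm [ 0.14 -0.01 -2.24] ang [-0.0033 -0.0001  0.0028] F [ 0.7 -1.1  0. ] gap 0.08540292577106175
```

```bash
python3 -m jog '[{"jaw":1,"slide":[0,0,-2.1],"angular":[-0.003,0.003,0]},{"jaw":1,"slide":[0,0,0],"angular":[0,0,0]},{"jaw":1,"slide":[0,0,0],"angular":[0,0,0]}]' 100
python3 - <<'E'
from g import *
err(25.5,10,[.4515,.2304,.1163])
cv2.imwrite('pics/w7.png',grab_frame('wrist')[:,:,::-1])
E
```

```text
time: 15.02
tcp_pos: [0.4521, 0.2316, 0.1202]
ee_rot: [0.533, 0.842, 0.075, 0.046]
wrist_force: [0.5, -0.2, 0.6]
finger_gap: 0.0854
q [-0.63  0.26  0.07  2.16  0.    0.54  1.45]
tcp [0.4521 0.2316 0.1202] z [ 0.158  0.077 -0.984]
need slide cm [-0.06 -0.12 -0.39] ang [-0.0031  0.0014  0.0029] F [ 0.5 -0.2  0.6] gap 0.08537753523339175
```

View pics/w7.png

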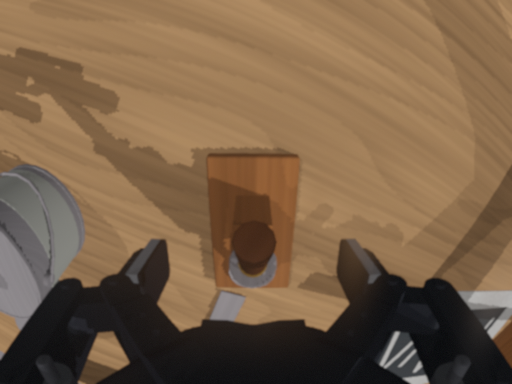

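The handle end at (254,245) is centred between the fingers (midpoint about 254). Closing.

```bash
python3 -m jog '[{"jaw":1,"slide":[0,-0.1,-0.4],"angular":[0,0,0]},{"jaw":-0.3,"slide":[0,0,0],"angular":[0,0,0]},{"jaw":-0.6,"slide":[0,0,0],"angular":[0,0,0]},{"jaw":-1,"slide":[0,0,0],"angular":[0,0,0]},{"jaw":-1,"slide":[0,0,0],"angular":[0,0,0]},{"jaw":-1,"slide":[0,0,0],"angular":[0,0,0]},{"jaw":-1,"slide":[0,0,0],"angular":[0,0,0]},{"jaw":-1,"slide":[0,0,0],"angular":[0,0,0]}]' 100
python3 - <<'E'
from g import *
err(25.5,10,[.4515,.2304,.1163])
cv2.imwrite('pics/w8.png',grab_frame('wrist')[:,:,::-1])
E
```

```text
time: 16.08
tcp_pos: [0.4524, 0.231, 0.1175]
ee_rot: [0.533, 0.842, 0.076, 0.047]
wrist_force: [-1.2, -1.0, 2.0]
finger_gap: 0.0135
q [-0.63  0.27  0.07  2.17  0.    0.53  1.45]
tcp [0.4524 0.231  0.1175] z [ 0.16   0.079 -0.984]
need slide cm [-0.09 -0.06 -0.12] ang [-0.0047  0.003   0.0028] F [-1.2 -1.   2. ] gap 0.013528237475784936
```

View pics/w8.png

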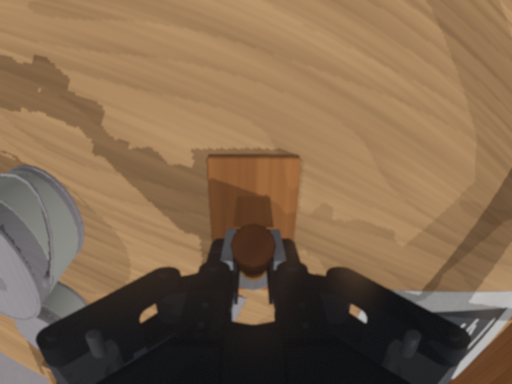

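```bash
python3 -m jog '[{"jaw":-1,"slide":[0,0,1],"angular":[0,0,0]},{"jaw":-1,"slide":[0,0,2],"angular":[0,0,0]},{"jaw":-1,"slide":[0,0,2.5],"angular":[0,0,0]},{"jaw":-1,"slide":[0,0,2.5],"angular":[0,0,0]},{"jaw":-1,"slide":[0,0,3],"angular":[0,0,0]},{"jaw":-1,"slide":[0,0,3],"angular":[0,0,0]},{"jaw":-1,"slide":[0,0,3],"angular":[0,0,0]},{"jaw":-1,"slide":[0,0,3],"angular":[0,0,0]},{"jaw":-1,"slide":[0,0,0],"angular":[0,0,0]},{"jaw":-1,"slide":[0,0,0],"angular":[0,0,0]}]' 100
python3 - <<'E'
from g import *
err(25.5,10,[.4515,.2304,.33])
cv2.imwrite('pics/w9.png',grab_frame('wrist')[:,:,::-1])
cv2.imwrite('pics/s9.png',grab_frame('scene')[:,:,::-1])
cv2.imwrite('pics/t9.png',grab_frame('top')[:,:,::-1])
E
```

```text
time: 17.38
tcp_pos: [0.4493, 0.228, 0.3251]
ee_rot: [0.533, 0.841, 0.074, 0.046]
wrist_force: [0.8, -0.5, -1.3]
finger_gap: 0.0136
q [-0.64  0.02  0.08  1.91  0.02  1.03  1.44]
tcp [0.4493 0.228  0.3251] z [ 0.157  0.076 -0.985]
need slide cm [0.22 0.24 0.49] ang [-0.0019 -0.0005  0.0039] F [ 0.8 -0.5 -1.3] gap 0.013575527481850482
```

View pics/s9.png

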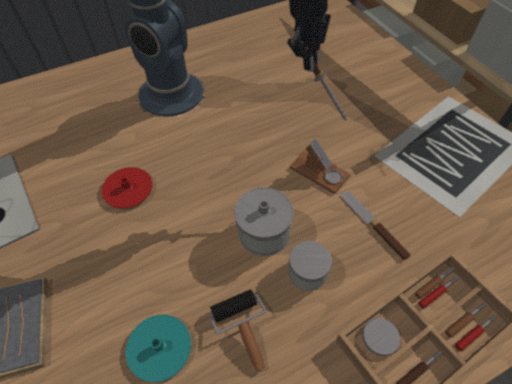

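View pics/t9.png

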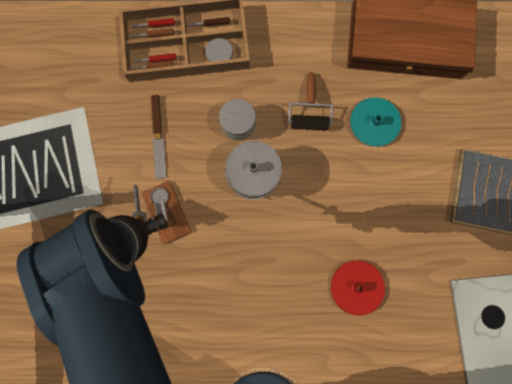

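View pics/w9.png

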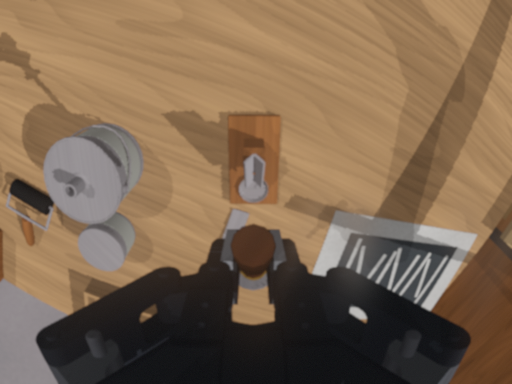

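Stick lifted clear: tip at (345,118) in scene and (137,187) in top. Lid neck at (264,208) in scene and (253,167) in top. Triangulating both.

Run:
```python
from g import *
s=cv2.imread('pics/s9.png');t=cv2.imread('pics/t9.png')
k=6
cv2.imwrite('pics/x1.png',np.hstack([cv2.resize(s[60:130,295:355],None,fx=k,fy=k,interpolation=2),cv2.resize(t[170:240,120:180],None,fx=k,fy=k,interpolation=2)]))
cv2.imwrite('pics/x2.png',np.hstack([cv2.resize(s[180:260,225:300],None,fx=5,fy=5,interpolation=2),cv2.resize(t[130:210,215:290],None,fx=5,fy=5,interpolation=2)]))
```

```text
(no output)
```

View pics/x1.png

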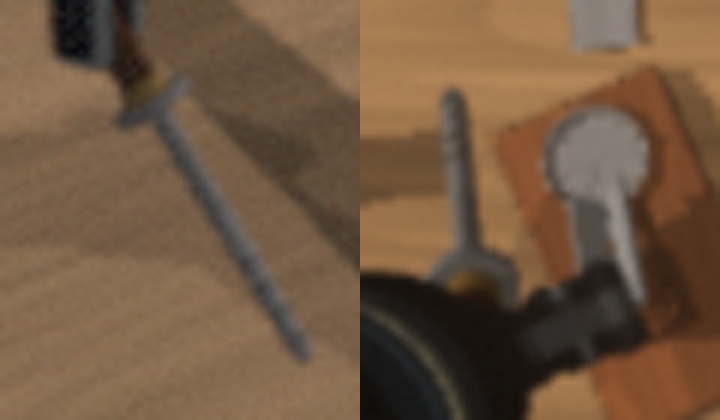

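View pics/x2.png

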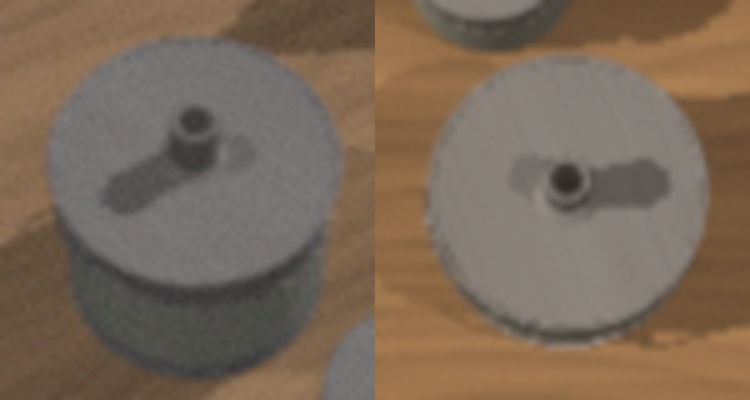

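Run:
```python
from g import *
g=lambda x,y,k,o:((x+.5)/k-.5+o[0],(y+.5)/k-.5+o[1])
tip,e=two('scene',g(305,355,6,(295,60)),'top',g(452-360,92,6,(120,170))); print('tip',tip,e)
# rod top just under collar
top_,e=two('scene',g(158,115,6,(295,60)),'top',g(468-360,250,6,(120,170))); print('rodtop?',top_,e)
print('neck',two('scene',g(195,120,5,(225,180)),'top',g(567-375,181,5,(215,130))))
print('neck',onz('scene',*g(195,120,5,(225,180)),.133),onz('top',*g(567-375,181,5,(215,130)),.133))
o=get_obs();r=R.from_quat(o['ee_rot']).as_matrix(); gp=o['tcp_pos']-.019*r[:,2]
d=gp-tip; print('grasp',gp,'len',np.linalg.norm(d),'elev',np.degrees(np.arcsin(d[2]/np.linalg.norm(d))),'az',np.degrees(np.arctan2(-d[1],-d[0])))
d=top_-tip;print(np.linalg.norm(d),'elev',np.degrees(np.arcsin(d[2]/np.linalg.norm(d))),'az',np.degrees(np.arctan2(-d[1],-d[0])))
```

```text
tip [0.54590413 0.27378987 0.23218221] 0.0005099305580840386
rodtop? [0.48205622 0.23762168 0.31583974] 0.004914416650687638
neck (array([0.60904859, 0.02682662, 0.13185098]), np.float64(0.00045037339116341487))
neck [0.60978668 0.02667313 0.133     ] [0.60872793 0.02659806 0.133     ]
grasp [0.44641467 0.22668332 0.34354047] len 0.15658173229864003 elev 45.33124190565123 az 25.33675130745409
0.11128016476302229 elev 48.744275685714264 az 29.530436882099707
```

Checks agree: stick elevation 45.3°, heading 25.3°, grip to tip 157 mm (nominal 160), and lid mouth (0.609, 0.0267) at z 0.132. Rotating the stick upright and moving over the neck.

```bash
python3 -m jog '[{"jaw":-1,"slide":[0,0,0.5],"angular":[-0.067,0.141,0]},{"jaw":-1,"slide":[0,0,0.5],"angular":[-0.067,0.141,0]},{"jaw":-1,"slide":[1,-1.5,0.5],"angular":[-0.067,0.141,0]},{"jaw":-1,"slide":[2,-3,0],"angular":[-0.067,0.141,0]},{"jaw":-1,"slide":[2,-3,0],"angular":[-0.067,0.141,0]},{"jaw":-1,"slide":[2.5,-3.5,0],"angular":[0,0,0]},{"jaw":-1,"slide":[2.5,-3.5,0],"angular":[0,0,0]},{"jaw":-1,"slide":[2,-2.5,0],"angular":[0,0,0]},{"jaw":-1,"slide":[0,0,0],"angular":[0,0,0]},{"jaw":-1,"slide":[0,0,0],"angular":[0,0,0]}]' 100
python3 - <<'E'
from g import *
err(25.4,-34.7,[.5992,.0221,.324])
E
```

```text
time: 18.77
tcp_pos: [0.5703, 0.0549, 0.3272]
ee_rot: [0.504, 0.803, -0.268, -0.172]
wrist_force: [0.3, 0.9, -0.7]
finger_gap: 0.0136
q [-0.36  0.58  0.21  1.29  0.06  1.9   1.88]
tcp [0.5703 0.0549 0.3272] z [-0.546 -0.257 -0.797]
need slide cm [ 2.89 -3.28 -0.32] ang [ 0.013  -0.0408 -0.0036] F [ 0.3  0.9 -0.7] gap 0.013551501356343929
```

```bash
python3 -m jog '[{"jaw":-1,"slide":[1.5,-1.7,0],"angular":[0.013,-0.04,0]},{"jaw":-1,"slide":[1.4,-1.6,-0.3],"angular":[0,0,0]},{"jaw":-1,"slide":[0,0,0],"angular":[0,0,0]},{"jaw":-1,"slide":[0,0,0],"angular":[0,0,0]}]' 100
python3 - <<'E'
from g import *
err(25.4,-34.7,[.5992,.0221,.324])
cv2.imwrite('pics/w10.png',grab_frame('wrist')[:,:,::-1])
cv2.imwrite('pics/s10.png',grab_frame('scene')[:,:,::-1])
cv2.imwrite('pics/t10.png',grab_frame('top')[:,:,::-1])
E
```

```text
time: 19.27
tcp_pos: [0.6008, 0.0213, 0.3241]
ee_rot: [0.508, 0.809, -0.251, -0.158]
wrist_force: [0.1, 0.1, -1.1]
finger_gap: 0.0137
q [-0.31  0.6   0.22  1.25  0.08  1.88  1.93]
tcp [0.6008 0.0213 0.3241] z [-0.511 -0.246 -0.824]
need slide cm [-0.16  0.08 -0.01] ang [-0.0017  0.0022 -0.0064] F [ 0.1  0.1 -1.1] gap 0.013729493425893871
```

View pics/s10.png

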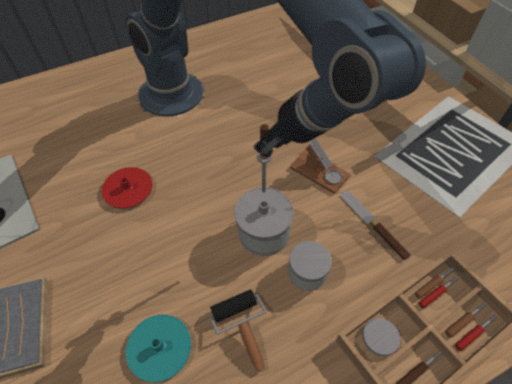

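View pics/t10.png

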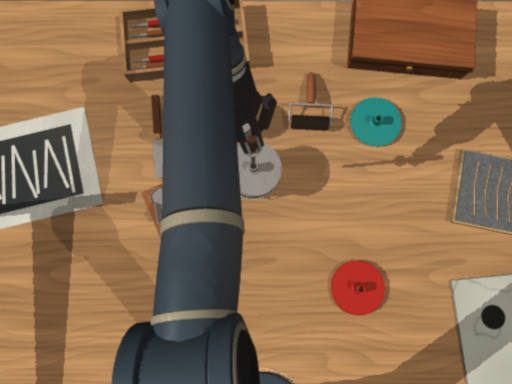

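View pics/w10.png

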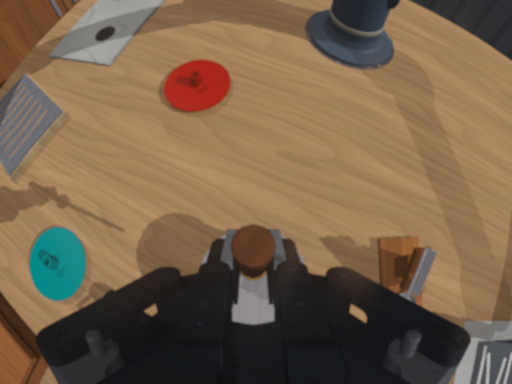

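Run:
```python
from g import *
s=cv2.imread('pics/s10.png');t=cv2.imread('pics/t10.png')
a=cv2.resize(s[120:240,225:305],None,fx=5,fy=5,interpolation=2);b=cv2.resize(t[115:175,235:285],None,fx=7,fy=7,interpolation=2)
o=np.zeros((600,760,3),np.uint8);o[:,:400]=a;o[:420,405:755]=b
cv2.imwrite('pics/x3.png',o)
```

```text
(no output)
```

View pics/x3.png

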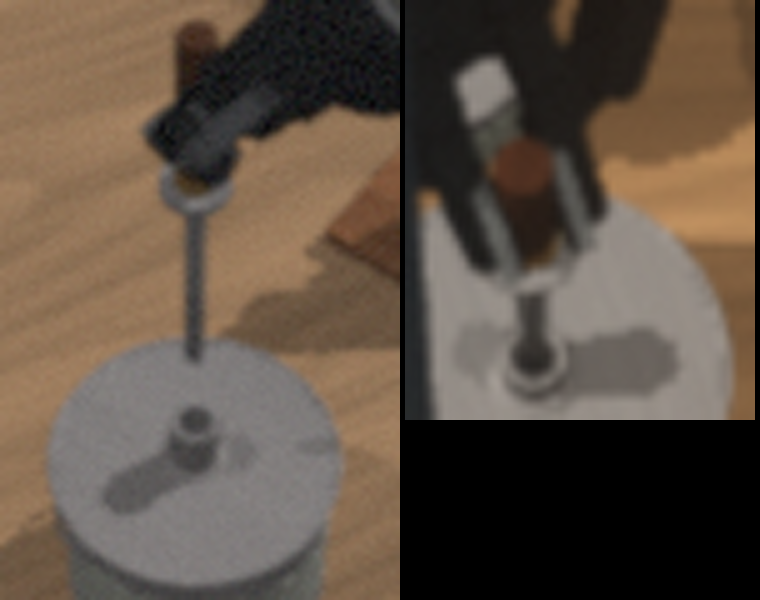

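Run:
```python
from g import *
o=get_obs();r=R.from_quat(o['ee_rot']).as_matrix(); gp=o['tcp_pos']-.019*r[:,2];print(gp)
S=lambda p:((p-[225,120]+.5)*5-.5).round(0); T=lambda p:((p-[235,115]+.5)*7-.5+[405,0]).round(0)
for n,z in(('tip',-.157),('collarund',-.042),('collartop',-.037),('handle end',.043)):
    P=gp+[0,0,z]; print(n,S(proj('scene',P)),T(proj('top',P)))
for P in([.609,.0267,.133],): print(S(proj('scene',P)),T(proj('top',P)))
```

```text
[0.61025131 0.02620974 0.33973514]
tip [196. 358.] [533. 323.]
collarund [200. 187.] [527. 235.]
collartop [200. 178.] [526. 231.]
handle end [203.  31.] [521. 152.]
[194. 419.] [534. 358.]
```

Run:
```python
from g import *
gs=lambda x,y:((x+.5)/5-.5+225,(y+.5)/5-.5+120); gt=lambda x,y:((x-405+.5)/7-.5+235,(y+.5)/7-.5+115)
print('hend',two('scene',gs(196,32),'top',gt(523,167)))
print('neck',two('scene',gs(195,421),'top',gt(535,363)))
print('tip onz',onz('scene',*gs(195,358),.1827))
```

```text
hend (array([0.60706539, 0.02543539, 0.37982449]), np.float64(0.000457887001484858))
neck (array([0.60812927, 0.026888  , 0.1296524 ]), np.float64(0.001261359818801554))
tip onz [0.61004517 0.02586496 0.1827    ]
```

```bash
python3 -m jog '[{"jaw":-1,"slide":[0,0.08,-1],"angular":[0,0.012,0]},{"jaw":-1,"slide":[0,0,-1.2],"angular":[0,0,0]},{"jaw":-1,"slide":[0,0,-1.2],"angular":[0,0,0]},{"jaw":-1,"slide":[0,0,0],"angular":[0,0,0]},{"jaw":-1,"slide":[0,0,0],"angular":[0,0,0]}]' 100
cat > st.py <<'E'
from g import *
def st():
    o=get_obs();r=R.from_quat(o['ee_rot']);gp=o['tcp_pos']-.019*r.as_matrix()[:,2]
    T=R.from_rotvec([0,.012,0])*tool(np.radians(25.4),np.radians(-34.7))
    w=(T*r.inv()).as_rotvec()
    # stick axis from tool orientation: upright when r==T
    zs=(r*T.inv()).apply([0,0,1]); tip=gp-.157*zs; col=gp-.042*zs
    print('tip',tip.round(4),'collar',col.round(4),'ang fix',w.round(4),'F',o['wrist_force'].round(1),'M',o['ft_torque'].round(2),'q6',o['qpos'][5].round(2),'t',o['time'])
E
python3 -c "from st import *;st()"
```

```text
time: 20.05
tcp_pos: [0.5998, 0.0236, 0.2867]
ee_rot: [0.505, 0.808, -0.255, -0.164]
wrist_force: [-1.2, 0.4, -0.7]
finger_gap: 0.0137
tip [0.6096 0.0286 0.1452] collar [0.6097 0.0284 0.2602] ang fix [-0.0021 -0.0011 -0.0089] F [-1.2  0.4 -0.7] M [ 0.33 -0.69 -0.01] q6 1.82 t 20.05
```

```bash
python3 -m jog '[{"jaw":-1,"slide":[-0.06,-0.18,0],"angular":[0,0,0]},{"jaw":-1,"slide":[0,0,0],"angular":[0,0,0]},{"jaw":-1,"slide":[0,0,0],"angular":[0,0,0]}]' 100
python3 - <<'E'
from st import *
st()
s=grab_frame('scene')[:,:,::-1];t=grab_frame('top')[:,:,::-1]
a=cv2.resize(s[120:240,225:305],None,fx=5,fy=5,interpolation=2);b=cv2.resize(t[115:175,235:285],None,fx=7,fy=7,interpolation=2)
o=np.zeros((600,760,3),np.uint8);o[:,:400]=a;o[:420,405:755]=b
cv2.imwrite('pics/x4.png',o)
E
```

```text
time: 20.42
tcp_pos: [0.5995, 0.0215, 0.2876]
ee_rot: [0.505, 0.808, -0.255, -0.163]
wrist_force: [-0.1, 0.4, -1.9]
finger_gap: 0.0134
tip [0.6095 0.0266 0.1461] collar [0.6095 0.0263 0.2611] ang fix [-0.0023  0.0007 -0.0087] F [-0.1  0.4 -1.9] M [ 0.27 -0.63 -0.01] q6 1.82 t 20.425
```

View pics/x4.png

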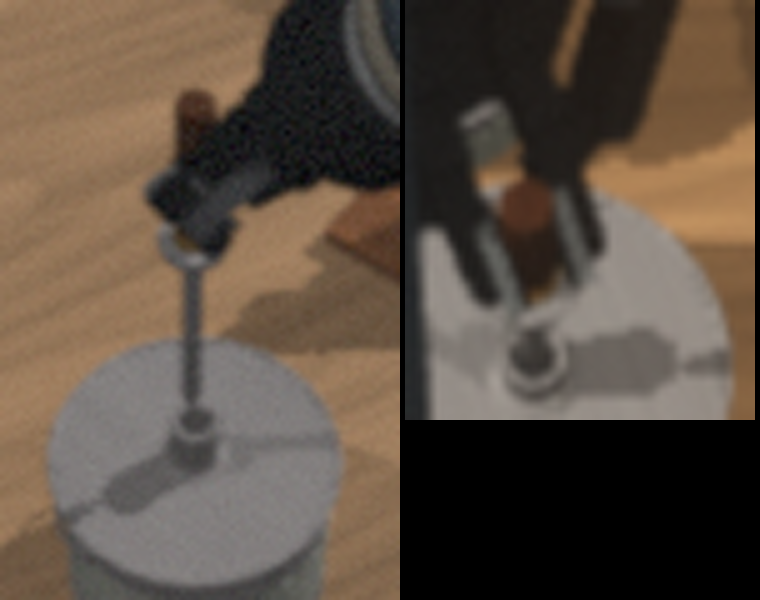

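Run:
```python
from st import *
S=lambda p:((p-[225,120]+.5)*5-.5).round(1)
P=np.array([.6095,.0266,.146])
for d in([0,0,0],[.01,0,0],[0,.01,0]): print(S(proj('scene',P+d)))
print(S(proj('scene',[.609,.0267,.133])),S(proj('scene',[.609,.0267,.375-.053])))
```

```text
[194.9 403.6]
[205.3 420. ]
[214.5 395.2]
[194.2 418.7] [200.  142.6]
```

```bash
python3 -m jog '[{"jaw":-1,"slide":[0,0.13,-0.5],"angular":[-0.001,0,0]},{"jaw":-1,"slide":[0,0,-0.8],"angular":[0,0,0]},{"jaw":-1,"slide":[0,0,-0.8],"angular":[0,0,0]},{"jaw":-1,"slide":[0,0,0],"angular":[0,0,0]}]' 100
python3 -c "from st import *;st()"
```

```text
time: 21.02
tcp_pos: [0.5998, 0.0228, 0.2646]
ee_rot: [0.505, 0.808, -0.255, -0.163]
wrist_force: [0.9, -0.9, -1.5]
finger_gap: 0.0134
tip [0.6099 0.0276 0.1231] collar [0.6097 0.0275 0.2381] ang fix [-0.0007  0.0014 -0.0089] F [ 0.9 -0.9 -1.5] M [ 0.26 -0.86  0.03] q6 1.78 t 21.025
```

```bash
python3 -m jog '[{"jaw":-1,"slide":[-0.05,0,-0.8],"angular":[0,0,0]},{"jaw":-1,"slide":[0,0,-1],"angular":[0,0,0]},{"jaw":-1,"slide":[0,0,-1],"angular":[0,0,0]},{"jaw":-1,"slide":[0,0,0],"angular":[0,0,0]}]' 100
python3 -c "from st import *;st()"
```

```text
time: 21.52
tcp_pos: [0.5994, 0.0226, 0.2343]
ee_rot: [0.505, 0.808, -0.255, -0.162]
wrist_force: [0.7, -1.1, -2.0]
finger_gap: 0.0136
tip [0.6095 0.0274 0.0928] collar [0.6093 0.0273 0.2078] ang fix [-0.0003  0.0018 -0.0089] F [ 0.7 -1.1 -2. ] M [ 0.22 -0.96  0.09] q6 1.73 t 21.525
```

```bash
python3 -m jog '[{"jaw":-1,"slide":[0,0,-1],"angular":[0,0,0]},{"jaw":-1,"slide":[0,0,-1],"angular":[0,0,0]},{"jaw":-1,"slide":[0,0,-1],"angular":[0,0,0]},{"jaw":-1,"slide":[0,0,-1],"angular":[0,0,0]},{"jaw":-1,"slide":[0,0,-1],"angular":[0,0,0]},{"jaw":-1,"slide":[0,0,0],"angular":[0,0,0]}]' 100
python3 - <<'E'
from st import *
st()
s=grab_frame('scene')[:,:,::-1]
cv2.imwrite('pics/x5.png',cv2.resize(s[140:260,225:305],None,fx=5,fy=5,interpolation=2))
E
```

```text
time: 22.28
tcp_pos: [0.5992, 0.0227, 0.1805]
ee_rot: [0.505, 0.808, -0.255, -0.163]
wrist_force: [0.6, 0.7, -1.4]
finger_gap: 0.0137
tip [0.6093 0.0275 0.039 ] collar [0.6092 0.0274 0.154 ] ang fix [-0.0006  0.0012 -0.0089] F [ 0.6  0.7 -1.4] M [ 0.22 -0.87  0.07] q6 1.64 t 22.275
```

View pics/x5.png

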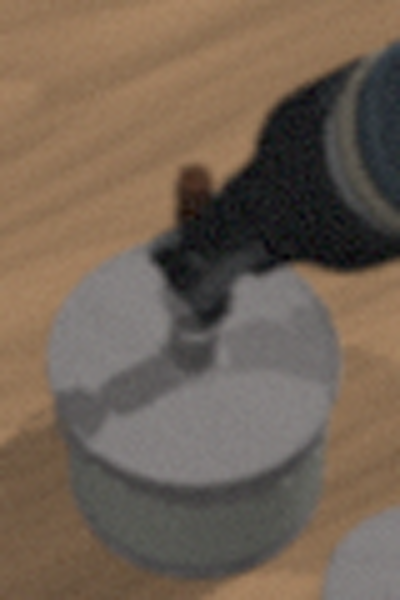

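```bash
python3 -m jog '[{"jaw":-1,"slide":[0,0,-0.8],"angular":[0,0,0]},{"jaw":-1,"slide":[0,0,-0.5],"angular":[0,0,0]},{"jaw":-1,"slide":[0,0,-0.3],"angular":[0,0,0]},{"jaw":-1,"slide":[0,0,0],"angular":[0,0,0]}]' 100
python3 -c "from st import *;st()"
```

```text
time: 22.82
tcp_pos: [0.5993, 0.0229, 0.1644]
ee_rot: [0.505, 0.808, -0.255, -0.163]
wrist_force: [0.2, 0.1, -0.4]
finger_gap: 0.0138
tip [0.6094 0.0278 0.023 ] collar [0.6092 0.0276 0.138 ] ang fix [-0.0011  0.0016 -0.0087] F [ 0.2  0.1 -0.4] M [ 0.28 -0.81 -0.01] q6 1.61 t 22.825
```

```bash
python3 -m jog '[{"jaw":-1,"slide":[0,0,-0.25],"angular":[0,0,0]},{"jaw":-1,"slide":[0,0,-0.2],"angular":[0,0,0]},{"jaw":-1,"slide":[0,0,0],"angular":[0,0,0]}]' 100
python3 -c "from st import *;st()"
```

```text
time: 23.2
tcp_pos: [0.5994, 0.0231, 0.1625]
ee_rot: [0.505, 0.808, -0.255, -0.163]
wrist_force: [-0.2, 0.2, -0.6]
finger_gap: 0.0135
tip [0.6095 0.0279 0.0211] collar [0.6094 0.0278 0.1361] ang fix [-0.0009  0.0016 -0.0085] F [-0.2  0.2 -0.6] M [ 0.32 -0.73  0.02] q6 1.61 t 23.2
```

```bash
python3 -m jog '[{"jaw":-1,"slide":[0,0,-0.3],"angular":[0,0,0]},{"jaw":-1,"slide":[0,0,-0.3],"angular":[0,0,0]}]' 100
python3 -c "from st import *;st()"
```

```text
time: 23.45
tcp_pos: [0.5995, 0.0231, 0.1621]
ee_rot: [0.505, 0.808, -0.256, -0.163]
wrist_force: [-1.0, 1.5, 13.5]
finger_gap: 0.0134
tip [0.6096 0.0278 0.0206] collar [0.6095 0.0278 0.1356] ang fix [ 0.0005  0.0008 -0.0079] F [-1.   1.5 13.5] M [-0.21  0.99 -0.21] q6 1.61 t 23.45
```

Contact at 13.5 N: the collar is on the neck. Holding there.

```bash
python3 -m jog '[{"jaw":-1,"slide":[0,0,-0.15],"angular":[0,0,0]},{"jaw":-1,"slide":[0,0,-0.15],"angular":[0,0,0]},{"jaw":-1,"slide":[0,0,-0.15],"angular":[0,0,0]},{"jaw":-1,"slide":[0,0,-0.15],"angular":[0,0,0]}]' 100
python3 - <<'E'
from st import *
st()
s=grab_frame('scene')[:,:,::-1]; t=grab_frame('top')[:,:,::-1]
a=cv2.resize(s[150:260,225:305],None,fx=5,fy=5,interpolation=2);b=cv2.resize(t[115:193,235:285],None,fx=7,fy=7,interpolation=2)
cv2.imwrite('pics/x6.png',np.hstack([a,b[:546].copy() if b.shape[0]==550 else cv2.resize(b,(350,550))]))
st()
E
```

```text
time: 23.95
tcp_pos: [0.5996, 0.0232, 0.1622]
ee_rot: [0.506, 0.808, -0.256, -0.163]
wrist_force: [-0.8, -0.2, 7.0]
finger_gap: 0.0135
tip [0.6096 0.0277 0.0207] collar [0.6095 0.0279 0.1357] ang fix [ 0.0016  0.0005 -0.0073] F [-0.8 -0.2  7. ] M [ 0.03  0.27 -0.05] q6 1.61 t 23.95
tip [0.6095 0.0276 0.0207] collar [0.6095 0.0278 0.1357] ang fix [ 0.0017  0.0004 -0.0072] F [-0.9  1.5  7.4] M [-0.03  0.26 -0.1 ] q6 1.61 t 24.05
```

View pics/x6.png

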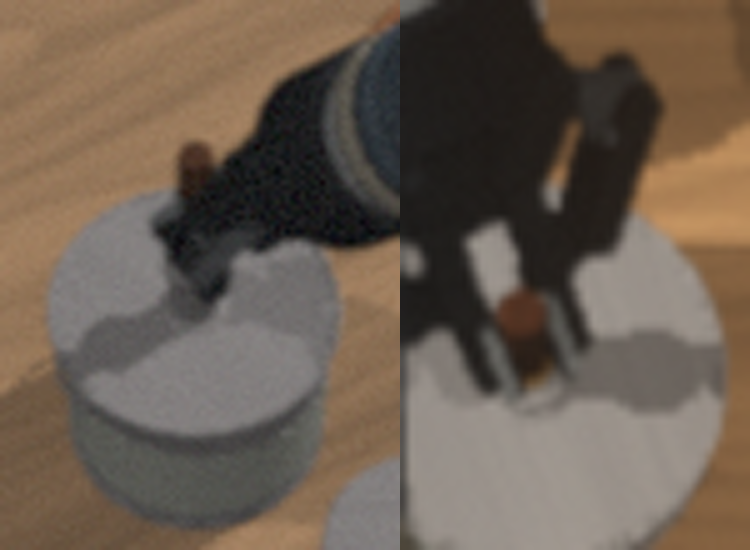

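Force is steady at 7 N with the height fixed, and the lid is flat. Now drawing it straight out.

```bash
python3 -m jog '[{"jaw":-1,"slide":[0,0,0.5],"angular":[0,0,0]},{"jaw":-1,"slide":[0,0,1],"angular":[0,0,0]},{"jaw":-1,"slide":[0,0,1],"angular":[0,0,0]},{"jaw":-1,"slide":[0,0,1],"angular":[0,0,0]},{"jaw":-1,"slide":[0,0,0],"angular":[0,0,0]}]' 100
python3 -c "from st import *;st()"
```

```text
time: 24.68
tcp_pos: [0.5998, 0.023, 0.1984]
ee_rot: [0.506, 0.808, -0.256, -0.162]
wrist_force: [-1.0, -0.7, -1.6]
finger_gap: 0.0136
tip [0.61   0.0276 0.057 ] collar [0.6098 0.0277 0.172 ] ang fix [ 0.0013  0.0016 -0.0072] F [-1.  -0.7 -1.6] M [ 0.31 -0.62  0.02] q6 1.67 t 24.675
```

```bash
python3 -m jog '[{"jaw":-1,"slide":[-0.06,-0.05,1],"angular":[0,0,0]},{"jaw":-1,"slide":[0,0,1],"angular":[0,0,0]},{"jaw":-1,"slide":[0,0,1],"angular":[0,0,0]},{"jaw":-1,"slide":[0,0,1],"angular":[0,0,0]},{"jaw":-1,"slide":[0,0,0],"angular":[0,0,0]}]' 100
python3 -c "from st import *;st()"
```

```text
time: 25.3
tcp_pos: [0.5992, 0.0226, 0.2414]
ee_rot: [0.506, 0.808, -0.256, -0.162]
wrist_force: [-0.8, -1.4, -0.5]
finger_gap: 0.0134
tip [0.6094 0.0272 0.0999] collar [0.6091 0.0273 0.2149] ang fix [ 0.001   0.002  -0.0073] F [-0.8 -1.4 -0.5] M [ 0.31 -0.67 -0.05] q6 1.74 t 25.3
```

```bash
python3 -m jog '[{"jaw":-1,"slide":[0,0,1],"angular":[0,0,0]},{"jaw":-1,"slide":[0,0,1],"angular":[0,0,0]},{"jaw":-1,"slide":[0,0,1.5],"angular":[0,0,0]},{"jaw":-1,"slide":[0,0,1.5],"angular":[0,0,0]},{"jaw":-1,"slide":[0,0,1.5],"angular":[0,0,0]},{"jaw":-1,"slide":[0,0,0],"angular":[0,0,0]},{"jaw":-1,"slide":[0,0,0],"angular":[0,0,0]}]' 100
python3 - <<'E'
from st import *
st();print(get_obs()['qpos'].round(2))
s=grab_frame('scene')[:,:,::-1]
cv2.imwrite('pics/x7.png',cv2.resize(s[120:260,225:305],None,fx=4,fy=4,interpolation=2))
E
```

```text
time: 26.18
tcp_pos: [0.5986, 0.0227, 0.3115]
ee_rot: [0.506, 0.808, -0.256, -0.163]
wrist_force: [-0.1, -0.0, -0.8]
finger_gap: 0.0134
tip [0.6087 0.0273 0.17  ] collar [0.6086 0.0274 0.285 ] ang fix [ 0.0007  0.0015 -0.0072] F [-0.1 -0.  -0.8] M [ 0.31 -0.64 -0.01] q6 1.86 t 26.175
[-0.31  0.61  0.22  1.26  0.08  1.86  1.93]
```

View pics/x7.png

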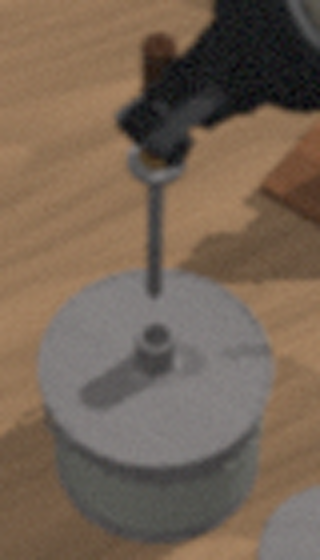

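The stick is out (tip about 37 mm above the neck at (153,295), lid flat). Checking reach for the levelling path.

Run:
```python
from ik import *
q0=np.array([-.31,.61,.22,1.26,.08,1.86,1.93])
for tgt in ([.80,.30,.55],[.8,.2,.55],[.85,.3,.6],[.75,.3,.6],[.7,.3,.6]):
    q=q0;print(tgt)
    for f in np.linspace(0,1,6):
        pos=np.array([.599,.023,.31])*(1-f)+np.array(tgt)*f
        q,e,a=ik(pos,tool(np.radians(25.4),np.radians(-34.7+90*f)),q); print('  ',q,e,a)
```

```text
[0.8, 0.3, 0.55]
   [-0.3   0.75  0.21  1.06  0.05  1.92  1.91] 0.0 0.0
   [-0.33  0.58  0.19  1.11 -0.02  1.73  1.86] 0.0 0.0
   [-0.36  0.42  0.18  1.22 -0.08  1.48  1.82] 0.0 0.0
   [-0.41  0.27  0.16  1.37 -0.11  1.17  1.78] 0.0 0.0
   [-0.45  0.16  0.14  1.54 -0.14  0.8   1.76] 0.0 0.0
   [-0.49  0.1   0.11  1.71 -0.16  0.37  1.75] 0.0 0.0
[0.8, 0.2, 0.55]
   [-0.3   0.75  0.21  1.06  0.05  1.92  1.91] 0.0 0.0
   [-0.31  0.58  0.2   1.12 -0.02  1.73  1.89] 0.0 0.0
   [-0.32  0.41  0.19  1.24 -0.08  1.48  1.88] 0.0 0.0
   [-0.33  0.25  0.18  1.4  -0.15  1.18  1.89] 0.0 0.0
   [-0.33  0.13  0.16  1.57 -0.25  0.82  1.95] 0.0 0.0
   [-0.32  0.07  0.12  1.73 -0.49  0.44  2.15] 0.0 0.0
[0.85, 0.3, 0.6]
   [-0.3   0.75  0.21  1.06  0.05  1.92  1.91] 0.0 0.0
   [-0.32  0.6   0.19  1.06 -0.03  1.77  1.87] 0.0 0.0
   [-0.35  0.46  0.18  1.12 -0.08  1.55  1.83] 0.0 0.0
   [-0.38  0.33  0.17  1.23 -0.13  1.26  1.8 ] 0.0 0.0
   [-0.42  0.23  0.15  1.37 -0.16  0.91  1.78] 0.0 0.0
   [-0.46  0.18  0.12  1.51 -0.21  0.5   1.79] 0.0 0.0
[0.75, 0.3, 0.6]
   [-0.3   0.75  0.21  1.06  0.05  1.92  1.91] 0.0 0.0
   [-0.33  0.56  0.2   1.13 -0.02  1.74  1.86] 0.0 0.0
   [-0.38  0.38  0.18  1.24 -0.07  1.51  1.81] 0.0 0.0
   [-0.43  0.21  0.16  1.38 -0.1   1.22  1.76] 0.0 0.0
   [-0.48  0.08  0.13  1.54 -0.09  0.87  1.7 ] 0.0 0.0
   [-0.52  0.    0.09  1.71 -0.04  0.46  1.61] 0.0 0.0
[0.7, 0.3, 0.6]
   [-0.3   0.75  0.21  1.06  0.05  1.92  1.91] 0.0 0.0
   [-0.34  0.54  0.2   1.16 -0.02  1.73  1.86] 0.0 0.0
   [-0.39  0.34  0.18  1.29 -0.07  1.49  1.8 ] 0.0 0.0
   [-0.44  0.16  0.15  1.45 -0.08  1.2   1.73] 0.0 0.0
   [-0.49  0.01  0.11  1.62 -0.05  0.86  1.65] 0.0 0.0
   [-0.5  -0.08  0.03  1.8   0.06  0.46  1.51] 0.0 0.0
```

```bash
python3 -m jog '[{"jaw":-1,"slide":[0,0,1.5],"angular":[0,0,0]},{"jaw":-1,"slide":[0.8,1,1.9],"angular":[0.024,-0.05,0]},{"jaw":-1,"slide":[1.6,2,1.9],"angular":[0.048,-0.101,0]},{"jaw":-1,"slide":[1.6,2,1.9],"angular":[0.048,-0.101,0]},{"jaw":-1,"slide":[1.6,2,1.9],"angular":[0.048,-0.101,0]},{"jaw":-1,"slide":[1.6,2,1.9],"angular":[0.048,-0.101,0]},{"jaw":-1,"slide":[1.6,2,1.9],"angular":[0.048,-0.101,0]},{"jaw":-1,"slide":[1.6,2,1.9],"angular":[0.048,-0.101,0]},{"jaw":-1,"slide":[0,0,0],"angular":[0,0,0]},{"jaw":-1,"slide":[0,0,0],"angular":[0,0,0]}]' 100
python3 -c "
from g import *
err(25.4,55.3,[.8,.3,.57])"
```

```text
time: 27.48
tcp_pos: [0.705, 0.1596, 0.4803]
ee_rot: [0.528, 0.846, 0.065, 0.041]
wrist_force: [-0.0, -0.1, -1.3]
finger_gap: 0.0133
q [-0.38  0.39  0.17  1.12 -0.1   1.49  1.8 ]
tcp [0.705  0.1596 0.4803] z [ 0.138  0.066 -0.988]
need slide cm [ 9.5  14.04  8.97] ang [ 0.3527 -0.7304 -0.0097] F [-0.  -0.1 -1.3] gap 0.013342769561766155
```

```bash
python3 -m jog '[{"jaw":-1,"slide":[1.5,2,1.2],"angular":[0.05,-0.1,0]},{"jaw":-1,"slide":[1.5,2,1.2],"angular":[0.05,-0.1,0]},{"jaw":-1,"slide":[1.5,2,1.2],"angular":[0.05,-0.1,0]},{"jaw":-1,"slide":[1.5,2,1.2],"angular":[0.05,-0.1,0]},{"jaw":-1,"slide":[1.5,2,1.2],"angular":[0.05,-0.1,0]},{"jaw":-1,"slide":[1.5,2,1.2],"angular":[0.05,-0.1,0]},{"jaw":-1,"slide":[0,0,0],"angular":[0.02,-0.04,0]},{"jaw":-1,"slide":[0,0,0],"angular":[0,0,0]},{"jaw":-1,"slide":[0,0,0],"angular":[0,0,0]}]' 100
python3 - <<'E'
from g import *
err(25.4,55.3,[.8,.3,.57])
cv2.imwrite('pics/s11.png',grab_frame('scene')[:,:,::-1])
cv2.imwrite('pics/t11.png',grab_frame('top')[:,:,::-1])
cv2.imwrite('pics/w11.png',grab_frame('wrist')[:,:,::-1])
E
```

```text
time: 28.6
tcp_pos: [0.7978, 0.2756, 0.5387]
ee_rot: [0.485, 0.769, 0.354, 0.218]
wrist_force: [-0.9, -0.0, -0.6]
finger_gap: 0.0136
q [-0.43  0.27  0.11  1.38 -0.18  0.65  1.77]
tcp [0.7978 0.2756 0.5387] z [ 0.679  0.332 -0.655]
need slide cm [0.22 2.44 3.13] ang [ 0.0399 -0.1006 -0.0053] F [-0.9 -0.  -0.6] gap 0.013641292828347175
```

View pics/s11.png

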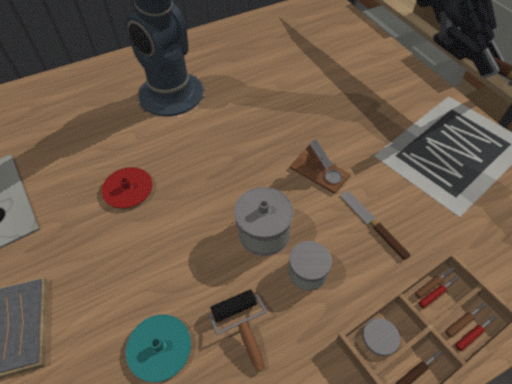

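View pics/t11.png

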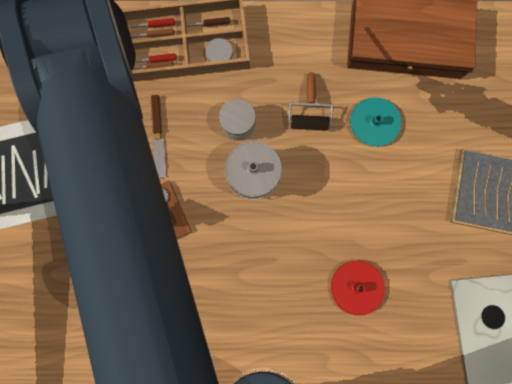

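View pics/w11.png

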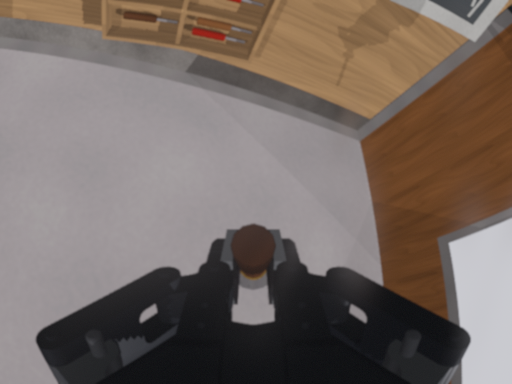

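The handle sits at (254,248) in the wrist view, the same place as when upright, so the stick has not slipped. About 6° of rotation remains.

```bash
python3 -m jog '[{"jaw":-1,"slide":[-1,0,0],"angular":[0.02,-0.055,0]},{"jaw":-1,"slide":[-1,0,0],"angular":[0.02,-0.05,0]},{"jaw":-1,"slide":[0,0,0],"angular":[0,0,0]},{"jaw":-1,"slide":[0,0,0],"angular":[0,0,0]},{"jaw":-1,"slide":[0,0,0],"angular":[0,0,0]}]' 100
python3 - <<'E'
from st import *
err(25.4,55.3,[.8,.3,.57])
o=get_obs();r=R.from_quat(o['ee_rot']);T=R.from_rotvec([0,.012,0])*tool(np.radians(25.4),np.radians(-34.7))
zs=(r*T.inv()).apply([0,0,1]);gp=o['tcp_pos']-.019*r.as_matrix()[:,2]
print('stick axis',zs.round(3),'tilt from level deg',np.degrees(np.arcsin(zs[2])),'tip',gp-.157*zs)
s=grab_frame('scene')[:,:,::-1];cv2.imwrite('pics/s12.png',s)
t=grab_frame('top')[:,:,::-1]
g=lambda x,y,k,o:((x+.5)/k-.5+o[0],(y+.5)/k-.5+o[1])
cv2.imwrite('pics/x12.png',np.hstack([cv2.resize(s[0:80,400:512],None,fx=4,fy=4,interpolation=2)]))
cv2.imwrite('pics/x13.png',np.hstack([cv2.resize(s[180:260,225:300],None,fx=5,fy=5,interpolation=2),cv2.resize(t[130:210,215:290],None,fx=5,fy=5,interpolation=2)]))
E
```

```text
time: 29.38
tcp_pos: [0.7796, 0.2753, 0.5415]
ee_rot: [0.47, 0.748, 0.395, 0.251]
wrist_force: [0.1, -0.2, -0.7]
finger_gap: 0.0133
q [-0.44  0.2   0.09  1.52 -0.2   0.46  1.79]
tcp [0.7796 0.2753 0.5415] z [ 0.747  0.356 -0.562]
need slide cm [2.04 2.47 2.85] ang [-0.0012  0.0097 -0.0038] F [ 0.1 -0.2 -0.7] gap 0.013312553284476647
stick axis [-0.904 -0.428 -0.02 ] tilt from level deg -1.1546114367609301 tip [0.90730547 0.33566919 0.55529709]
```

View pics/x12.png

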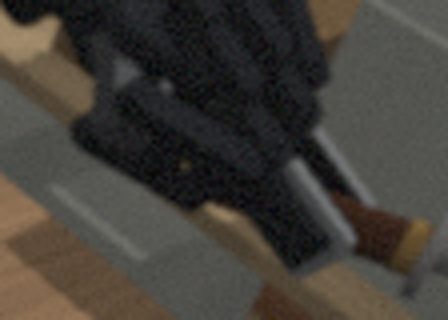

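View pics/x13.png

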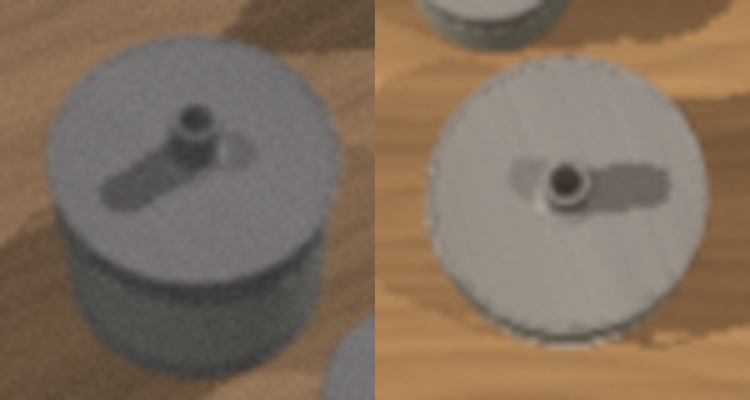

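The lid and tin look the same as after seating (neck at the same pixels). The stick is level to about 1°. Settling, then handing in.

```bash
python3 -m jog '[{"jaw":-1,"slide":[0,0,0],"angular":[0,0,0]},{"jaw":-1,"slide":[0,0,0],"angular":[0,0,0]}]' 100
python3 -c "
from h import *
o=get_obs();print(abs(o['qvel']).max(),o['finger_gap'],o['time']);print(job_done())"
```

```text
time: 29.72
tcp_pos: [0.78, 0.2754, 0.5413]
ee_rot: [0.47, 0.748, 0.395, 0.251]
wrist_force: [-0.1, -0.2, -1.1]
finger_gap: 0.0136
0.0037018676433149527 0.013561311812491574 29.725
the job is handed in; nothing more can be done
None
```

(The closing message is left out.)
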